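# Snap the long cover onto the dish carrier

### The arm

A 6-joint arm with a two-finger parallel gripper is mounted at the origin on a cart in front of the work surface, level with it; the furniture and walls round the work are solid. World frame = base frame: x ahead of the robot, y to its left, z up, the work surface at z = 0. Lengths are in m, angles in degrees, forces in N, time in s.
With the tool pointing down it reaches from about 0.325 to 0.85 m from the base axis. Payload 4.4 kg.
Tool frame: the origin (TCP) lies midway between the tips of the shut fingers; the grasp point (between the pads) lies 19 mm behind it (bot.grasp_offset is the z of the grasp point in the tool frame, in m); z points along the fingers, y is the direction in which the jaws open and shut (so a half turn about z gives the same grasp; the last joint's range is limited). The gripper opens to 94 mm and grips with 3 to 60 N. Pads are 16 mm wide; open, the fingers measure 119 mm over their backs; the gripper's body (75 mm by 177 mm) begins 78 mm behind the grasp point.
Start: joints at [-77.722, 11.837, 88.321, -0, 79.842, -8.623], TCP at [0.205, -0.537, 0.205] pointing down, gripper open.
Joint ranges: [-156.59, 156.59], [-49.26, 127.26], [12.9, 141.05], [-63.56, 243.56], [4.71, 150.69], [-161.64, 161.64]. Speed limits (degrees/s): [159.86, 159.86, 180, 180, 180, 180].

### API

Orientations are given as a 3x3 rotation matrix whose columns are the frame's x, y, z axes.
In Python, from workcell import bot gives the robot as it stands. The module is installed in compiled form; this text tells all that it offers.
- The arm moves only by the shell command python3 -m pendant 'ROWS' [FORCE]. ROWS is JSON, a list of rows, each an object of numbers: "x", "y", "z": the shift along the tool's x, y, z in mm; "rx", "ry", "rz": the turn, a rotation vector about the tool's x, y, z in degrees; "fingers": the closure in counts, from 0 (fully open) to 255 (shut). In form: [{"x": .., "y": .., "z": .., "rx": .., "ry": .., "rz": .., "fingers": ..}, ...]. A call has 1 to 20 rows; each row is the pose to reach, as a shift and turn from the pose commanded when the call began, along the tool's axes at that moment; what a row does not reach only later rows make up. A row lasts 1/10 s, in which the tool goes at most 50 mm and 8.59 degrees, less where a joint would pass 70% of its speed; a pose out of reach is approached as far as the arm can. A call with a gripper value outside its range is refused whole. The fingers move at their own pace and stop on an object; FORCE is the grip in N (left out, the last holds). Time passes only in rows, so rows that repeat a pose let the fingers close. It gives the time, the measured TCP pose, the force and the opening at its end, in the units of the state.
- bot.get_state(): the state, without advancing time (a new reading comes with each control period).
- bot.snapshot(name): name is "scene" or "top"; returns a dict with "image" (384x512x3 uint8, red, green, blue), "fx", "fy", "cx", "cy" (pixels), "pose" (4x4, takes a point from camera to world coordinates). Camera axes: x right, y down, z forward; pixel columns grow to the right and rows downward; lengths in m; the calibration is good to about 2 mm. A picture is of the moment at which its call begins. There is no depth.
- bot.close_job(): hands the job in, once; it reports no verdict.
The state is a dict: "time_s": time; "joints": joint angles; "joint_velocities": joint speeds; "effort": joint torques, N m; "tool_pos": TCP position; "ee_rot": TCP orientation; "force": force on the tool from outside, world axes, zero at the start; "ft_torque": the same for the moment, N m; "gripper_width": finger opening in m.
Only numpy, scipy, OpenCV 4.12 (cv2) and the standard library are available. Lean on these libraries where they do the work, as an engineer would, in place of code of your own. Each camera call takes 0.05 s, during which the arm holds its last target.

### The job

Lift the long rectangular cover, and only that one, out of the leaning parts bin. Set it over the dish in the carrier and press it straight down until both snap hooks have clicked over its ends and it lies flat on its ledges, then let go. Leave the other two covers in the bin and do not disturb the jar and the flask.

Things in the scene. Friction and masses are not known exactly. Their poses are not given: they have to be found in the camera images.
- long_cover_center (a point): White rectangular cover, plate 110 x 60 x 6 mm, 0.1 to 0.17 kg, with an upright fin in the middle: 14 mm thick, 50 mm long, rising 30 mm above the plate; pinch its 14 mm. The point: mid-part, 18 mm above the underside. Axes: x along length and fin, y across (pinch this way), z out of the plate's top. Same when turned half round. Lies on the bin's sloping floor, length up the slope.
- short_cover_center (a point): Not wanted: like the long cover, same fin, but its plate is only 80 x 60 mm. Point and axes as on the long cover. The three covers lie side by side across the bin, about 85 mm apart, in any order.
- round_cover_center (a point): Not wanted: like the long cover, same fin, but its plate is a disc 76 mm across. Point and axes as on the long cover. Also in the bin.
- bin: Fixed grey bin, rubber-lined, leaning: inner floor 160 mm (up the slope) x 300 mm, sloping 30 degrees, low edge towards the robot. Walls stand square to the sloping floor (so the high wall overhangs), 35 mm tall at the low edge, 40 at the sides, 50 at the high edge. Origin on the worktop, 52 mm under the inner floor's middle. Axes: z up, x level towards the high edge, y across.
- carrier: Dish carrier fixed on the worktop: 150 x 84 mm aluminium base, a shut petri dish (60 mm) in its middle, top 5 mm below the seat. Four black guide posts with flared tops, 38 mm from the centre in x, inner faces at 32 mm in y (2 mm free each side of the cover), reach 16 mm above the seat. Origin at the centre of its underside; x from hook to hook, z up.
- carrier_seat (a point): Centre of the carrier's seat, 30 mm above the worktop, level with the two ledges that bear the cover's underside at its ends. Axes: x from hook to hook (the cover's length lies this way, either way round), y across, z up. The black snap hooks at both ends, 26 mm wide, reach 23 mm above the seat; slanted heads start 3 mm inside the cover's ends, catches 7.5 mm above the seat.
- hook_far (a joint): Angle of the springy snap hook at the carrier's +x end, rad: 0 upright (home), grows as it is bent outwards; about 0.1 as the cover passes it, then it springs back to 0 over the cover's end. Pressing the cover past both hooks takes about 10 N in all.
- hook_near (a joint): The same for the hook at the carrier's -x end, also growing outwards.
- white_jar: Bystander: white screw-capped jar 68 mm across, 85 mm high, standing loose between the carrier and the bin, towards the robot. Origin at the centre of its underside.
- small_flask: Bystander: stoppered conical glass flask 64 mm across, 121 mm high, standing loose towards the back. Origin at the centre of its underside.
Not all that is in view belongs to the job. Leave any purple look-alike of the part that bears long_cover_center alone.

How it is judged:
By the outcome, as a careful person would: the job done as asked, in the order asked, and still so for the second after the job is handed in, with the robot touching nothing.
It also fails if it takes over 51 s, if anything falls off the work surface, if the arm or the gripper's body presses on something with over 40 N, if the wrist force passes 120 N, or if a joint passes its speed limit or range.

## Working session

There is one attempt and no reset: what is moved stays moved. The work goes in short steps, Python scripts to look and compute and a shell command to move; the robot and the scene stay as the last step left them, time stands still between calls to the robot, and variables do not carry over. Pictures are saved under pics/ and viewed, and the job is handed in when it is done.

```bash
mkdir -p pics; ls
python3 - <<'E'
from workcell import bot
import cv2,numpy as np,pickle
for n in("scene","top"):
    s=bot.snapshot(n); pickle.dump(s,open(f"{n}0.pkl","wb"))
    cv2.imwrite(f"pics/{n}0.png",cv2.resize(s["image"][:,:,::-1],(800,600),interpolation=cv2.INTER_CUBIC))
    print(n,s["fx"],s["fy"],s["cx"],s["cy"]);print(np.round(s["pose"],4))
st=bot.get_state();print(st, bot.grasp_offset)
E
```

```text
pics
scene 400.51577747323427 400.51577747323427 252.58455024195345 192.39830091562712
[[-0.5679 -0.5585  0.6046 -0.1621]
 [-0.8229  0.3688 -0.4322  0.551 ]
 [ 0.0184 -0.743  -0.6691  0.8518]
 [ 0.      0.      0.      1.    ]]
top 461.8917375325505 461.8917375325505 252.18313069653686 196.69331859945729
[[ 0.0136 -0.993   0.1171  0.3942]
 [-0.9999 -0.0133  0.0034  0.0748]
 [-0.0018 -0.1171 -0.9931  1.5304]
 [ 0.      0.      0.      1.    ]]
{'time_s': 0.1, 'joints': array([-7.77216682e+01,  1.18800684e+01,  8.83940641e+01, -2.79124709e-03,
        7.98403607e+01, -8.62160336e+00]), 'joint_velocities': array([ 0.08632853, -0.13458322, -0.20219491,  0.10515965,  0.11484318,
        0.10566944]), 'effort': array([-1.32435448e-04, -3.71864140e+01, -2.82292378e+01,  7.01225828e-02,
        3.11261206e-02, -4.59767170e-05]), 'tool_pos': array([ 0.20495911, -0.53647521,  0.20442106]), 'ee_rot': array([[ 9.34201855e-01,  3.56744547e-01, -4.71812125e-04],
       [ 3.56744770e-01, -9.34199869e-01,  1.94237587e-03],
       [ 2.52165174e-04, -1.98288765e-03, -9.99998002e-01]]), 'force': array([-0.50484142, -0.60431898, -0.19658417]), 'ft_torque': array([-0.01043592, -0.00981323, -0.01208503]), 'gripper_width': 0.09417312393910071} -0.0188
```

View pics/scene0.png

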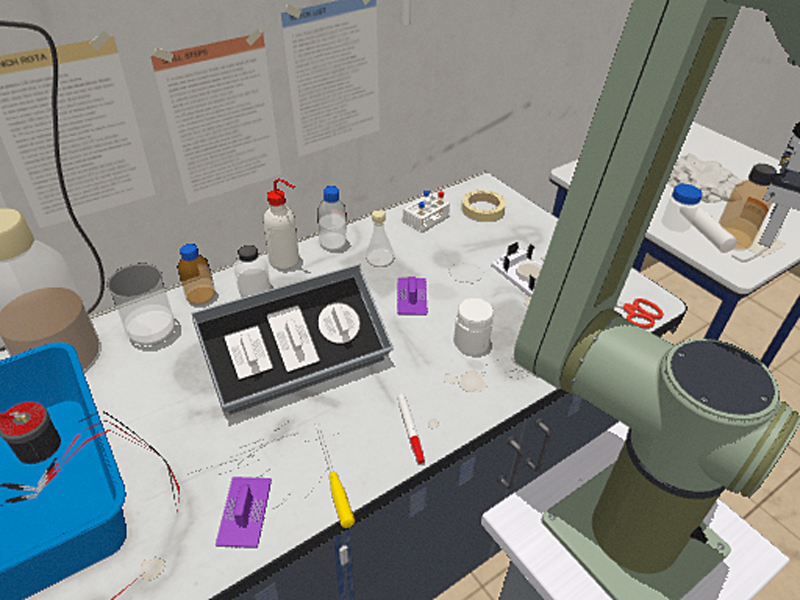

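View pics/top0.png

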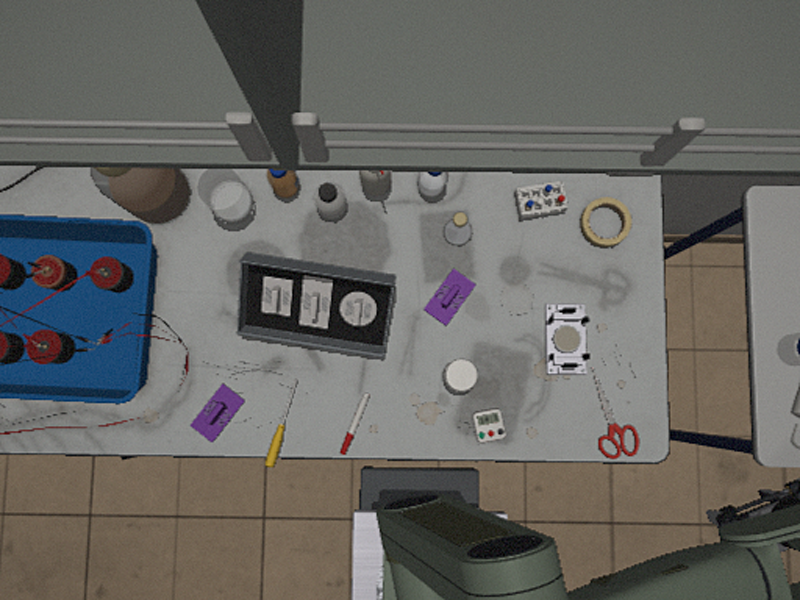

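The scene view shows three white covers in the bin, at (248,352), (292,338) and (339,323). The top view has the same three at (278,297), (316,302) and (358,308), the carrier at (567,340), the jar at (461,376), the flask at (458,230) and purple look-alikes at (450,296) and (217,412). I'll enlarge to confirm which is which.

Run:
```python
import cv2,numpy as np,pickle
s=pickle.load(open("top0.pkl","rb"));im=s["image"][:,:,::-1]
a=im[158:233,148:258]; b=im[185:250,335:390]
cv2.imwrite("pics/crop_bin.png",cv2.resize(a,None,fx=7,fy=7,interpolation=cv2.INTER_CUBIC))
cv2.imwrite("pics/crop_car.png",cv2.resize(b,None,fx=9,fy=9,interpolation=cv2.INTER_CUBIC))
s=pickle.load(open("scene0.pkl","rb"));im=s["image"][:,:,::-1]
cv2.imwrite("pics/crop_bin_s.png",cv2.resize(im[165:270,120:255],None,fx=5.5,fy=5.5,interpolation=cv2.INTER_CUBIC))
```

```text
(no output)
```

View pics/crop_bin.png

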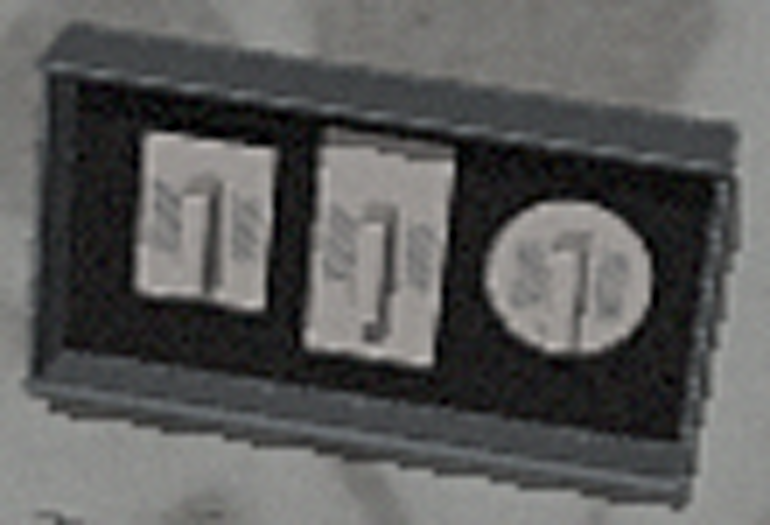

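View pics/crop_car.png

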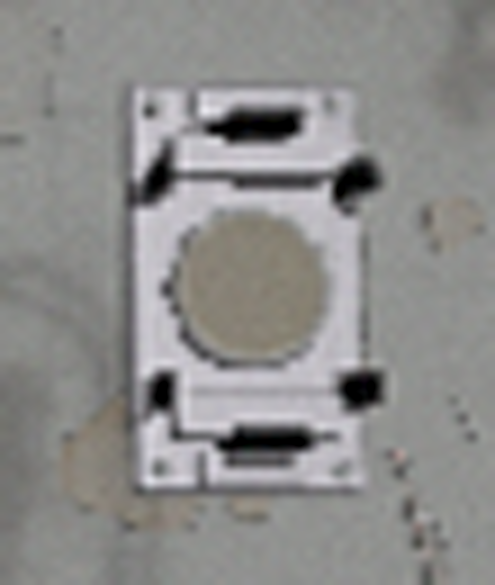

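View pics/crop_bin_s.png

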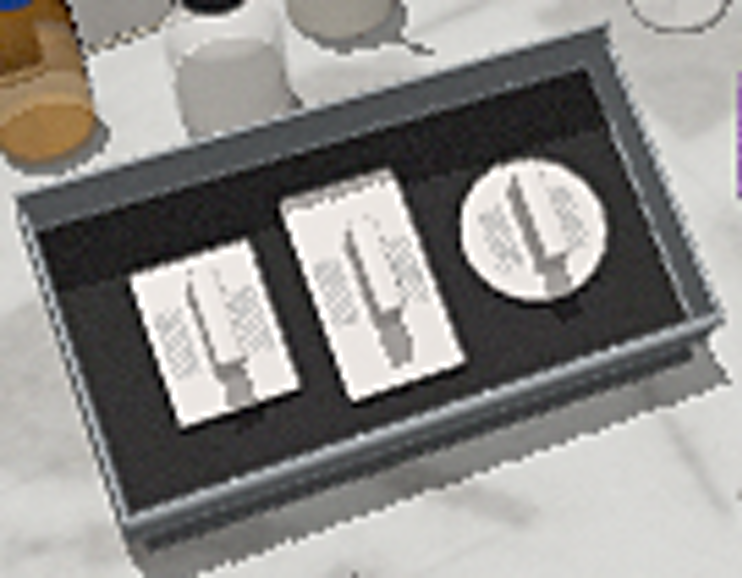

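The crops settle it. The middle cover, at top-view (316,302), has a plate about 1.8 times as long as wide, so it is the long cover. The left one (278,297) is the short 80x60 and the right one (358,308) is the disc. Next I'll measure positions.

```bash
cat > h.py <<'E'
import cv2,numpy as np,pickle
def ray(s,uv):
    uv=np.atleast_2d(uv); d=np.c_[(uv[:,0]-s["cx"])/s["fx"],(uv[:,1]-s["cy"])/s["fy"],np.ones(len(uv))]
    return s["pose"][:3,3], d@s["pose"][:3,:3].T
def onplane(s,uv,p,n):
    o,d=ray(s,uv); t=((p-o)@n)/(d@n); return o+d*t[:,None]
def onz(s,uv,z): return onplane(s,uv,np.array([0,0,z]),np.array([0,0,1.]))
def tri(s1,u1,s2,u2):
    o1,d1=ray(s1,u1);o2,d2=ray(s2,u2);P=[];E=[]
    for a,b in zip(d1,d2):
        k=np.linalg.lstsq(np.c_[a,-b],o2-o1,rcond=None)[0]
        x,y=o1+a*k[0],o2+b*k[1];P.append((x+y)/2);E.append(np.linalg.norm(x-y))
    return np.array(P),np.array(E)
def proj(s,P):
    P=np.atleast_2d(P);q=(P-s["pose"][:3,3])@s["pose"][:3,:3]
    return np.c_[q[:,0]/q[:,2]*s["fx"]+s["cx"],q[:,1]/q[:,2]*s["fy"]+s["cy"]]
def blobs(s,roi,lo,hi,K=6,amin=30):
    x0,y0,x1,y1=roi;g=cv2.cvtColor(s["image"],cv2.COLOR_RGB2GRAY)[y0:y1,x0:x1]
    G=cv2.resize(g,None,fx=K,fy=K,interpolation=cv2.INTER_CUBIC)
    m=cv2.inRange(G,lo,hi); cs,_=cv2.findContours(m,cv2.RETR_EXTERNAL,cv2.CHAIN_APPROX_NONE)
    out=[]
    for c in cs:
        if cv2.contourArea(c)/K/K<amin: continue
        p=(c[:,0,:].astype(float)+.5)/K-.5+[x0,y0]; out.append((cv2.contourArea(c)/K/K,p))
    return out
def quad(p):
    """four sub-pixel corners by line fits to the sides of the min-area rectangle's nearest points"""
    h=cv2.convexHull(p.astype(np.float32)); L=cv2.arcLength(h,True)
    for e in np.linspace(.02,.15,40):
        a=cv2.approxPolyDP(h,e*L,True)
        if len(a)<=4: break
    a=a[:,0,:]; ln=[]
    for i in range(4):
        A,B=a[i],a[(i+1)%4];t=(B-A)/np.linalg.norm(B-A);n=np.array([-t[1],t[0]])
        w=(p-A)@t; m=(abs((p-A)@n)<1.3)&(w>.12*np.linalg.norm(B-A))&(w<.88*np.linalg.norm(B-A))
        vx,vy,x,y=cv2.fitLine(p[m].astype(np.float32),cv2.DIST_HUBER,0,.01,.01)[:,0]; ln.append(np.cross([x,y,1],[x+vx,y+vy,1]))
    c=[np.cross(ln[i-1],ln[i]) for i in range(4)]; return np.array([k[:2]/k[2] for k in c])
E
python3 - <<'E'
from h import *
np.set_printoptions(suppress=True,precision=4)
T=pickle.load(open("top0.pkl","rb"));S=pickle.load(open("scene0.pkl","rb"))
for nm,s,roi in(("T",T,(160,172,250,216)),("S",S,(140,180,240,245))):
    for a,p in blobs(s,roi,85,255,amin=100):
        print(nm,round(a,1),p.mean(0),p.min(0),p.max(0)); 
        print(quad(p).tolist())
for th in(75,95):
  for a,p in blobs(T,(340,190,385,248),0,th,amin=2): print("dark",th,round(a,1),p.mean(0),p.min(0),p.max(0))
E
```

```text
T 405.3 [228.8067 197.2189] [216.9167 186.25  ] [240.5833 207.9167]Traceback (most recent call last):
  File "<stdin>", line 7, in <module>
  File "h.py", line 36, in quad
    vx,vy,x,y=cv2.fitLine(p[m].astype(np.float32),cv2.DIST_HUBER,0,.01,.01)[:,0]; ln.append(np.cross([x,y,1],[x+vx,y+vy,1]))
              ~~~~~~~~~~~^^^^^^^^^^^^^^^^^^^^^^^^^^^^^^^^^^^^^^^^^^^^^^^^^^
cv2.error: OpenCV(4.12.0) /io/opencv/modules/imgproc/src/linefit.cpp:50: error: (-215:Assertion failed) count > 0 in function 'fitLine2D_wods'
```

Run:
```python
from h import *
np.set_printoptions(suppress=True,precision=4)
T=pickle.load(open("top0.pkl","rb"));S=pickle.load(open("scene0.pkl","rb"))
Q={}
for nm,s,roi in(("T",T,(160,172,250,216)),("S",S,(140,180,240,245))):
    for a,p in blobs(s,roi,85,255,amin=100):
        try: q=quad(p)
        except cv2.error: q=None
        print(nm,round(a,1),p.mean(0),p.min(0),p.max(0)); 
        if q is not None: print(q.tolist())
for th in(75,):
  for a,p in blobs(T,(340,190,385,248),0,th,amin=2): print("dark",th,round(a,1),p.mean(0),p.min(0),p.max(0))
```

```text
T 405.3 [228.8067 197.2189] [216.9167 186.25  ] [240.5833 207.9167]
T 430.4 [176.8602 188.9885] [166.75   176.4167] [186.9167 201.9167]
[[168.42343218735547, 176.04190742573343], [186.9870712067031, 178.985325585938], [184.97756367228453, 201.8607744760016], [166.61762714137365, 198.8923539227475]]
T 580.1 [201.5833 193.0562] [190.9167 176.0833] [212.4167 209.9167]
[[193.57372638238166, 176.06205544989137], [212.54262197655578, 179.37461185455558], [209.16127345156713, 210.06967952663067], [191.0753482485744, 207.1613408860752]]Traceback (most recent call last):
  File "<stdin>", line 7, in <module>
  File "h.py", line 34, in quad
    A,B=a[i],a[(i+1)%4];t=(B-A)/np.linalg.norm(B-A);n=np.array([-t[1],t[0]])
             ~^^^^^^^^^
IndexError: index 3 is out of bounds for axis 0 with size 3
```

Run:
```python
from h import *
np.set_printoptions(suppress=True,precision=4)
T=pickle.load(open("top0.pkl","rb"));S=pickle.load(open("scene0.pkl","rb"))
def srt(q):
    o=np.argsort(q[:,1]);u,l=q[o[:2]],q[o[2:]]
    u=u[np.argsort(u[:,0])];l=l[np.argsort(l[:,0])];return np.array([u[0],u[1],l[1],l[0]])
def fit(P,L,W):
    M=np.array([[L/2,W/2,0],[L/2,-W/2,0],[-L/2,-W/2,0],[-L/2,W/2,0]])
    c=P.mean(0);U,_,V=np.linalg.svd(M.T@(P-c)); R=(V.T@np.diag([1,1,np.linalg.det(V.T@U.T)])@U.T)
    return R,c,np.linalg.norm((M@R.T+c)-P,axis=1)
res={}
for nm,s,roi in(("T",T,(160,172,250,216)),("S",S,(140,180,240,245))):
    b=blobs(s,roi,85,255,amin=100); b.sort(key=lambda z:z[1].mean(0)[0])
    print(nm,[(round(a),p.mean(0).round(1).tolist()) for a,p in b])
    res[nm]=[srt(quad(b[i][1])) for i in(0,1)]
    print(res[nm][1].tolist())
for i,L,W in((0,.08,.06),(1,.11,.06)):
    P,E=tri(T,res["T"][i],S,res["S"][i]);print("corners",P.tolist(),"gap",E)
    print("sides",np.linalg.norm(P-np.roll(P,-1,0),axis=1))
    R,c,e=fit(P,L,W);print("R",R,"c",c,"err",e,"slope",np.degrees(np.arcsin(R[2,0])),"yaw",np.degrees(np.arctan2(R[1,0],R[0,0])))
```

```text
T [(430, [176.9, 189.0]), (580, [201.6, 193.1]), (405, [228.8, 197.2])]
[[193.57372638238166, 176.06205544989137], [212.54262197655578, 179.37461185455558], [209.16127345156713, 210.06967952663067], [191.0753482485744, 207.1613408860752]]
S [(683, [158.5, 225.0]), (447, [163.1, 184.2]), (856, [187.0, 216.2]), (160, [212.0, 235.4]), (550, [216.4, 206.1]), (217, [225.0, 240.8]), (164, [235.5, 190.9])]Traceback (most recent call last):
  File "<stdin>", line 15, in <module>
  File "h.py", line 34, in quad
    A,B=a[i],a[(i+1)%4];t=(B-A)/np.linalg.norm(B-A);n=np.array([-t[1],t[0]])
             ~^^^^^^^^^
IndexError: index 3 is out of bounds for axis 0 with size 3
```

```bash
cat > m.py <<'E'
from h import *
np.set_printoptions(suppress=True,precision=4)
T=pickle.load(open("top0.pkl","rb"));S=pickle.load(open("scene0.pkl","rb"))
def srt(q):
    o=np.argsort(q[:,1]);u,l=q[o[:2]],q[o[2:]]
    u=u[np.argsort(u[:,0])];l=l[np.argsort(l[:,0])];return np.array([u[0],u[1],l[1],l[0]])
def fit(P,L,W):
    M=np.array([[L/2,W/2,0],[L/2,-W/2,0],[-L/2,-W/2,0],[-L/2,W/2,0]])
    c=P.mean(0);U,_,V=np.linalg.svd(M.T@(P-c)); R=(V.T@np.diag([1,1,np.linalg.det(V.T@U.T)])@U.T)
    return R,c,np.linalg.norm((M@R.T+c)-P,axis=1)
E
python3 - <<'E'
from m import *
res={}
for nm,s,roi in(("T",T,(160,172,250,216)),("S",S,(140,180,240,245))):
    b=blobs(s,roi,85,255,amin=100); b.sort(key=lambda z:-z[0])
    if nm=="T":b=[b[1],b[0]]
    else:b=[b[1],b[0]]
    res[nm]=[srt(quad(p)) for a,p in b[:2]]
    print(nm,res[nm][1].tolist())
for i,L,W in((0,.08,.06),(1,.11,.06)):
    P,E=tri(T,res["T"][i],S,res["S"][i]);print("corners",P.tolist(),"gap",E)
    print("sides",np.linalg.norm(P-np.roll(P,-1,0),axis=1))
    R,c,e=fit(P,L,W);print("R",R,"c",c,"err",e,"slope",np.degrees(np.arcsin(R[2,0])),"yaw",np.degrees(np.arctan2(R[1,0],R[0,0])))
E
```

```text
T [[193.57372638238166, 176.06205544989137], [212.54262197655578, 179.37461185455558], [209.16127345156713, 210.06967952663067], [191.0753482485744, 207.1613408860752]]
S [[169.79603977463466, 201.1523182452011], [190.86987615006572, 194.72776989510433], [204.43418251059865, 230.52830888327233], [183.17853973701452, 237.75660457077737]]
corners [[0.6288563605428246, 0.3486585326767866, 0.07594306298200498], [0.6196472379749474, 0.2883696327930857, 0.07715409398543871], [0.5505688068671152, 0.2985022175049639, 0.0352362926690149], [0.5596947246616152, 0.35900125663617855, 0.03409483575472122]] gap [0.002  0.0007 0.     0.0003]
sides [0.061  0.0814 0.0612 0.0815]
R [[ 0.8488  0.1537 -0.5058]
 [-0.1232  0.988   0.0935]
 [ 0.5141 -0.017   0.8576]] c [0.5897 0.3236 0.0556] err [0.0007 0.001  0.0008 0.0011] slope 30.93608148512967 yaw -8.26131632295918
corners [[0.6285354470527673, 0.26721704409601976, 0.08372366694992506], [0.6184837727949402, 0.20660268329582035, 0.08510993535652456], [0.5255411871769513, 0.21994826188202687, 0.02834505273670135], [0.5347748657659596, 0.28007060497441433, 0.027207043438760126]] gap [0.0016 0.0015 0.0005 0.0019]
sides [0.0615 0.1097 0.0608 0.1102]
R [[ 0.8486  0.154  -0.506 ]
 [-0.1204  0.9878  0.0987]
 [ 0.5151 -0.0229  0.8568]] c [0.5768 0.2435 0.0561] err [0.0008 0.0007 0.0005 0.0004] slope 31.001990123734988 yaw -8.075447671591201
```

```bash
cat >> m.py <<'E'
from scipy.spatial.transform import Rotation as Rn
from workcell import bot
def go(p,R,frm=None):
    st=bot.get_state(); p0,R0=(st["tool_pos"],st["ee_rot"]) if frm is None else frm
    R0=np.array(R0).reshape(3,3)
    return np.round((p-p0)@R0*1000,1), np.round(np.degrees(Rn.from_matrix(R0.T@R).as_rotvec()),2)
def toolR(yaw,slope):  # tool x along cover x, y = -cover y, z = -normal
    C=(Rn.from_euler("z",yaw,degrees=True)*Rn.from_euler("y",-slope,degrees=True)).as_matrix()
    return C@np.diag([1,-1,-1]), C
E
python3 - <<'E'
from m import *
for a,p in blobs(T,(340,190,385,248),0,75,amin=2): print("dark",round(a,1),p.mean(0).round(1),p.min(0).round(1),p.max(0).round(1), onz(T,p.mean(0),.05)[0])
for a,p in blobs(T,(280,222,312,258),150,255,amin=100):
    print("jar",a,(p.min(0)+p.max(0))/2, onz(T,(p.min(0)+p.max(0))/2,.085))
# dish
hsv=cv2.cvtColor(T["image"],cv2.COLOR_RGB2HSV)
print(hsv[216,363],hsv[200,355],hsv[210,380],hsv[240,300])
print("flask top", onz(T,[459*.64,220*.64],.121))
R,C=toolR(-8.5,30.5); c=np.array([.5768,.2435,.0561])
pre=c+C[:,2]*.09
print(pre,go(pre,R))
E
```

```text
dark 23.1 [363.6 233.8] [358.8 232.1] [369.2 235.9] [ 0.4542 -0.2777  0.05  ]
dark 8.3 [352.5 228.2] [351.1 226.1] [353.8 229.9] [ 0.4716 -0.2425  0.05  ]
dark 14.6 [374.7 227.8] [372.2 225.9] [376.9 229.9] [ 0.4737 -0.3136  0.05  ]
dark 6.3 [365.1 204.6] [360.6 204.2] [369.6 205.1] [ 0.5479 -0.2839  0.05  ]
dark 15.5 [373.9 204.7] [371.6 202.2] [376.6 207.1] [ 0.5481 -0.3123  0.05  ]
dark 12.9 [351.3 204.7] [348.8 201.1] [354.1 207.2] [ 0.5469 -0.2397  0.05  ]
dark 25.8 [362.9 198.5] [357.4 196.9] [367.8 200.2] [ 0.5677 -0.2773  0.05  ]
jar 301.30555555555554 [295.  239.5] [[ 0.432  -0.0555  0.085 ]]
[ 22  33 140] [132   7 195] [ 75   3 149] [ 26  10 185]
flask top [[ 0.7375 -0.0476  0.121 ]]
[0.5316 0.2503 0.1336] (array([ 585.8, -618.3,   72.1]), array([-7.94, 29.84, 28.67]))
```

```bash
python3 -m pendant '[{"z":-45,"fingers":130},{"x":20,"y":-20,"z":-60},{"x":50,"y":-53,"z":-80},{"x":83,"y":-88,"z":-80},{"x":117,"y":-124,"z":-80},{"x":150,"y":-158,"z":-80},{"x":185,"y":-195,"z":-80},{"x":218,"y":-230,"z":-80},{"x":252,"y":-266,"z":-80},{"x":286,"y":-302,"z":-80},{"x":320,"y":-337,"z":-80},{"x":353,"y":-372,"z":-80,"rx":-1.5,"ry":5,"rz":5},{"x":387,"y":-408,"z":-80,"rx":-3,"ry":10,"rz":10},{"x":420,"y":-443,"z":-80,"rx":-4,"ry":15,"rz":14},{"x":454,"y":-479,"z":-80,"rx":-5,"ry":19,"rz":18},{"x":488,"y":-515,"z":-80,"rx":-6,"ry":23,"rz":22},{"x":522,"y":-551,"z":-70,"rx":-7,"ry":27,"rz":26},{"x":555,"y":-586,"z":-50,"rx":-7.9,"ry":29.8,"rz":28.7},{"x":586,"y":-618,"z":-20,"rx":-7.9,"ry":29.8,"rz":28.7},{"x":586,"y":-618,"z":20,"rx":-7.9,"ry":29.8,"rz":28.7}]' 45
```

```text
invalid input at $[0]: expected keys x, y, z, rx, ry, rz, fingers
```

Run:
```python
from m import *
R,C=toolR(-8.5,30.5); c=np.array([.5768,.2435,.0561])
print(go(c+C[:,2]*.07,R))
for n in("scene","top"):
    s=bot.snapshot(n); pickle.dump(s,open(f"{n}1.pkl","wb"))
    cv2.imwrite(f"pics/{n}1.png",cv2.resize(s["image"][:,:,::-1],(800,600),interpolation=cv2.INTER_CUBIC))
```

```text
(array([ 594.7, -613.3,   89.4]), array([-7.94, 29.84, 28.67]))
```

View pics/scene1.png

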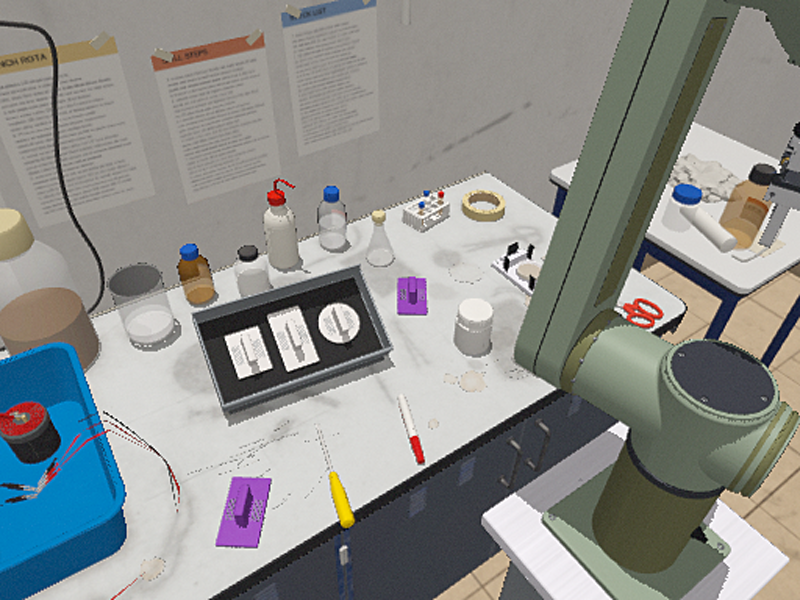

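The pendant refused the call because every row needs all seven keys, so nothing moved. I'll retype it with all of them.

```bash
python3 -m pendant '[{"x":0,"y":0,"z":-50,"rx":0,"ry":0,"rz":0,"fingers":130},{"x":20,"y":-20,"z":-80,"rx":0,"ry":0,"rz":0,"fingers":130},{"x":53,"y":-56,"z":-80,"rx":0,"ry":0,"rz":0,"fingers":130},{"x":87,"y":-92,"z":-80,"rx":0,"ry":0,"rz":0,"fingers":130},{"x":121,"y":-128,"z":-80,"rx":0,"ry":0,"rz":0,"fingers":130},{"x":155,"y":-164,"z":-80,"rx":0,"ry":0,"rz":0,"fingers":130},{"x":189,"y":-199,"z":-80,"rx":0,"ry":0,"rz":0,"fingers":130},{"x":223,"y":-235,"z":-80,"rx":0,"ry":0,"rz":0,"fingers":130},{"x":257,"y":-271,"z":-80,"rx":0,"ry":0,"rz":0,"fingers":130},{"x":291,"y":-307,"z":-80,"rx":0,"ry":0,"rz":0,"fingers":130},{"x":325,"y":-343,"z":-80,"rx":-1,"ry":4,"rz":4,"fingers":130},{"x":359,"y":-379,"z":-80,"rx":-2,"ry":8,"rz":8,"fingers":130},{"x":393,"y":-415,"z":-80,"rx":-3,"ry":12,"rz":12,"fingers":130},{"x":427,"y":-451,"z":-80,"rx":-4,"ry":16,"rz":16,"fingers":130},{"x":461,"y":-487,"z":-80,"rx":-5,"ry":20,"rz":20,"fingers":130},{"x":495,"y":-522,"z":-80,"rx":-6,"ry":24,"rz":24,"fingers":130},{"x":529,"y":-558,"z":-70,"rx":-7,"ry":28,"rz":27,"fingers":130},{"x":560,"y":-590,"z":-50,"rx":-7.9,"ry":29.8,"rz":28.7,"fingers":130},{"x":586,"y":-618,"z":-20,"rx":-7.9,"ry":29.8,"rz":28.7,"fingers":130},{"x":586,"y":-618,"z":20,"rx":-7.9,"ry":29.8,"rz":28.7,"fingers":130}]' 45
python3 - <<'E'
from m import *
R,C=toolR(-8.5,30.5); c=np.array([.5768,.2435,.0561])
print(go(c+C[:,2]*.07,R), bot.get_state()["time_s"])
E
```

```text
time_s: 2.2
tool_pos: [0.5352, 0.2549, 0.1887]
ee_rot: [[0.849, -0.143, 0.51], [-0.125, -0.99, -0.069], [0.514, -0.005, -0.858]]
force: [1.2, -0.5, -0.5]
gripper_width: 0.0462
(array([-31. ,   5.6,  65.7]), array([-0.39, -0.45,  0.12])) 2.2
```

```bash
python3 -m pendant '[{"x":-31,"y":5.6,"z":30,"rx":-0.4,"ry":-0.4,"rz":0.1,"fingers":130},{"x":-31,"y":5.6,"z":65.7,"rx":-0.4,"ry":-0.4,"rz":0.1,"fingers":130},{"x":-31,"y":5.6,"z":65.7,"rx":-0.4,"ry":-0.4,"rz":0.1,"fingers":130},{"x":-31,"y":5.6,"z":65.7,"rx":-0.4,"ry":-0.4,"rz":0.1,"fingers":130}]'
python3 - <<'E'
from m import *
R,C=toolR(-8.5,30.5); c=np.array([.5768,.2435,.0561])
print(go(c+C[:,2]*.005,R))
for n in("scene","top"):
    s=bot.snapshot(n); pickle.dump(s,open(f"{n}1.pkl","wb"))
    im=s["image"][:,:,::-1]
    if n=="scene":
        cv2.imwrite("pics/s1_bin.png",cv2.resize(im[130:270,110:285],None,fx=4.2,fy=4.2,interpolation=cv2.INTER_CUBIC))
        cv2.imwrite("pics/s1_car.png",cv2.resize(im[140:210,300:420],None,fx=6,fy=6,interpolation=cv2.INTER_CUBIC))
    else: cv2.imwrite("pics/t1.png",cv2.resize(im,(800,600)))
E
```

```text
time_s: 2.6
tool_pos: [0.5378, 0.2424, 0.1129]
ee_rot: [[0.856, -0.154, 0.494], [-0.129, -0.988, -0.083], [0.501, 0.007, -0.866]]
force: [0.7, -0.1, 0.6]
gripper_width: 0.0458
(array([ 4.8, -7.4, 63.4]), array([ 0.52,  0.45, -0.09]))
```

View pics/s1_bin.png

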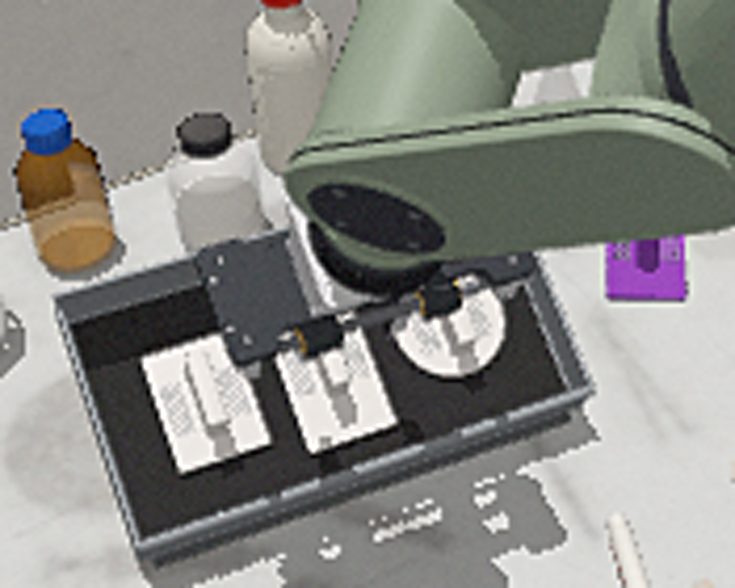

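View pics/s1_car.png

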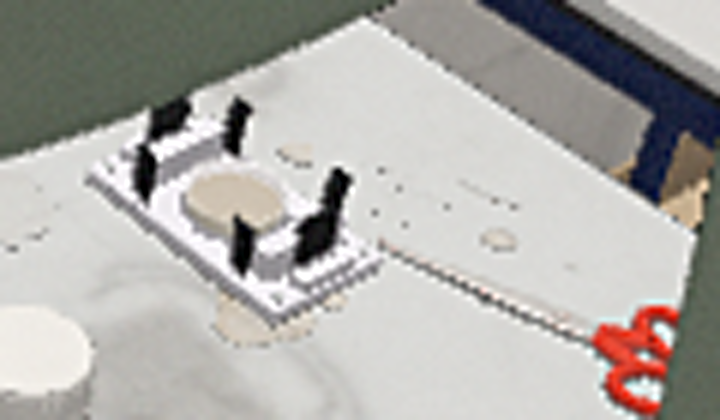

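View pics/t1.png

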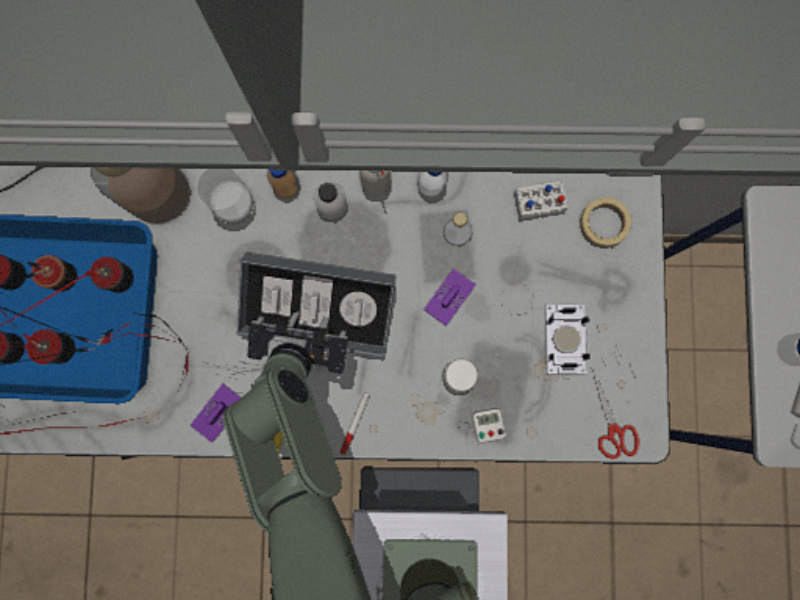

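The gripper stands over the middle cover with its jaws either side of the fin line (bin crop, about (330,345)). The carrier is now clear in the scene crop, with the dish near (235,200). I'll check whether the arm has settled.

Run:
```python
from m import *
R,C=toolR(-8.5,30.5); c=np.array([.5768,.2435,.0561])
st=bot.get_state();print(st["time_s"],st["tool_pos"],st["joint_velocities"].round(1));print(go(c+C[:,2]*.005,R))
# fin top centre check from first images: fin top at c+n*.030
print("fin top px T,S",proj(T,c+C[:,2]*.03),proj(S,c+C[:,2]*.03))
```

```text
2.7 [0.5393 0.2433 0.1158] [ 0.1 -1.  -0.4 -0.1 -0.1  0.2]
(array([ 1.8, -6.2, 65.2]), array([ 0.36,  0.2 , -0.16]))
fin top px T,S [[199.6152 196.9981]] [[188.335  212.7616]]
```

Run:
```python
from m import *
R,C=toolR(-8.5,30.5); c=np.array([.5768,.2435,.0561])
box=np.array([[.025,.007,.03],[.025,-.007,.03],[-.025,-.007,.03],[-.025,.007,.03]])
pl=np.array([[.055,.03,0],[.055,-.03,0],[-.055,-.03,0],[-.055,.03,0]])
ims=[]
for s,(x0,y0,x1,y1) in((T,(186,170,218,214)),(S,(164,188,210,242))):
    K=min(390/(x1-x0),590/(y1-y0))
    im=cv2.resize(s["image"][y0:y1,x0:x1,::-1],None,fx=K,fy=K,interpolation=cv2.INTER_CUBIC)
    im=cv2.convertScaleAbs(im,alpha=1.25)
    for b,col in((box,(0,0,255)),(pl,(0,200,0))):
        q=((proj(s,b@C.T+c)-[x0,y0]+.5)*K).astype(np.int32); cv2.polylines(im,[q],True,col,1)
    ims.append(cv2.copyMakeBorder(im,0,600-im.shape[0],0,400-im.shape[1],cv2.BORDER_CONSTANT))
cv2.imwrite("pics/fin.png",np.hstack(ims))
```

```text
(no output)
```

View pics/fin.png

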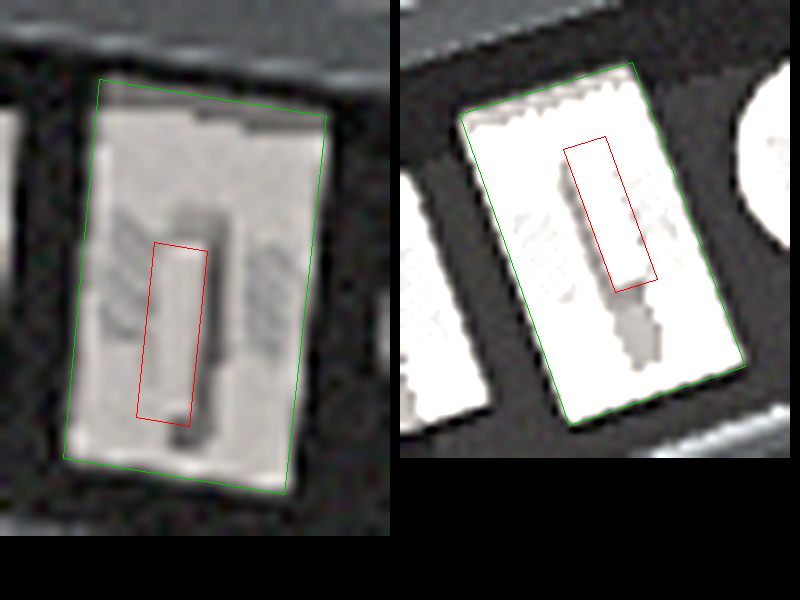

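The plate outline lies on the cover in both views and the fin agrees to about 1 to 2 mm. I'll centre and descend.

```bash
python3 -m pendant '[{"x":1.8,"y":-6.2,"z":0,"rx":0.3,"ry":0.2,"rz":-0.1,"fingers":130},{"x":1.8,"y":-6.2,"z":15,"rx":0.3,"ry":0.2,"rz":-0.1,"fingers":130},{"x":1.8,"y":-6.2,"z":30,"rx":0.3,"ry":0.2,"rz":-0.1,"fingers":130},{"x":1.8,"y":-6.2,"z":45,"rx":0.3,"ry":0.2,"rz":-0.1,"fingers":130},{"x":1.8,"y":-6.2,"z":55,"rx":0.3,"ry":0.2,"rz":-0.1,"fingers":130},{"x":1.8,"y":-6.2,"z":60,"rx":0.3,"ry":0.2,"rz":-0.1,"fingers":130},{"x":1.8,"y":-6.2,"z":60,"rx":0.3,"ry":0.2,"rz":-0.1,"fingers":130},{"x":1.8,"y":-6.2,"z":60,"rx":0.3,"ry":0.2,"rz":-0.1,"fingers":130},{"x":1.8,"y":-6.2,"z":60,"rx":0.3,"ry":0.2,"rz":-0.1,"fingers":130}]'
python3 - <<'E'
from m import *
R,C=toolR(-8.5,30.5); c=np.array([.5768,.2435,.0561])
print(go(c+C[:,2]*.004,R))
s=bot.snapshot("scene");cv2.imwrite("pics/s2.png",cv2.resize(s["image"][130:270,110:285,::-1],None,fx=4.2,fy=4.2,interpolation=cv2.INTER_CUBIC))
E
```

```text
time_s: 3.6
tool_pos: [0.5703, 0.2439, 0.0629]
ee_rot: [[0.853, -0.149, 0.5], [-0.127, -0.989, -0.077], [0.505, 0.002, -0.863]]
force: [0.8, 0.6, 0.9]
gripper_width: 0.0458
(array([ 2.2, -0.6,  5.2]), array([0.13, 0.14, 0.01]))
```

View pics/s2.png

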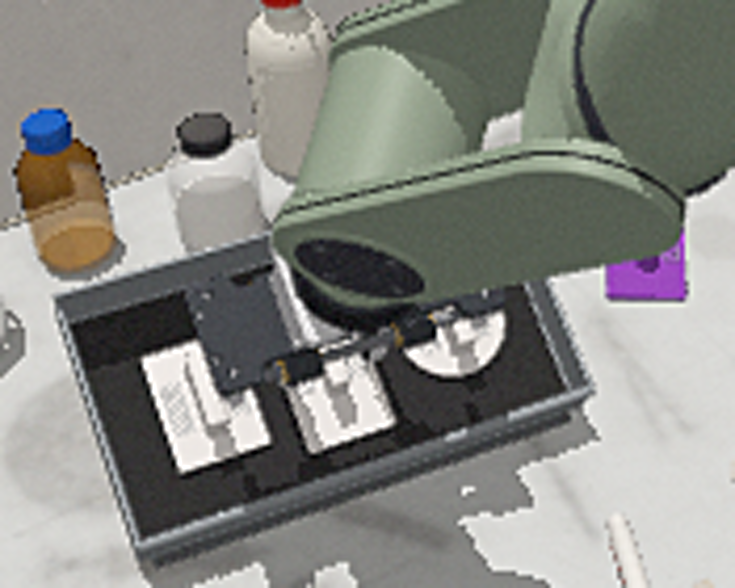

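The jaws straddle the middle fin and touch nothing. Next: the last few millimetres, then close.

```bash
python3 -m pendant '[{"x":2,"y":-0.6,"z":4.5,"rx":0,"ry":0,"rz":0,"fingers":130},{"x":2,"y":-0.6,"z":4.5,"rx":0,"ry":0,"rz":0,"fingers":130},{"x":2,"y":-0.6,"z":4.5,"rx":0,"ry":0,"rz":0,"fingers":130},{"x":2,"y":-0.6,"z":4.5,"rx":0,"ry":0,"rz":0,"fingers":255},{"x":2,"y":-0.6,"z":4.5,"rx":0,"ry":0,"rz":0,"fingers":255},{"x":2,"y":-0.6,"z":4.5,"rx":0,"ry":0,"rz":0,"fingers":255},{"x":2,"y":-0.6,"z":4.5,"rx":0,"ry":0,"rz":0,"fingers":255},{"x":2,"y":-0.6,"z":4.5,"rx":0,"ry":0,"rz":0,"fingers":255},{"x":2,"y":-0.6,"z":4.5,"rx":0,"ry":0,"rz":0,"fingers":255},{"x":2,"y":-0.6,"z":4.5,"rx":0,"ry":0,"rz":0,"fingers":255}]' 45
python3 - <<'E'
from m import *
R,C=toolR(-8.5,30.5); c=np.array([.5768,.2435,.0561])
print(go(c+C[:,2]*.004,R))
E
```

```text
time_s: 4.65
tool_pos: [0.5739, 0.2435, 0.0592]
ee_rot: [[0.854, -0.149, 0.498], [-0.127, -0.989, -0.078], [0.504, 0.003, -0.863]]
force: [-2.4, 0.0, 1.6]
gripper_width: 0.0134
(array([ 0.9, -0.4,  0.2]), array([0.18, 0.21, 0.02]))
```

Gripped at 13.4 mm, against the fin's 14 mm. I'll lift square to the floor.

```bash
python3 -m pendant '[{"x":0,"y":0,"z":-5,"rx":0,"ry":0,"rz":0,"fingers":255},{"x":0,"y":0,"z":-15,"rx":0,"ry":0,"rz":0,"fingers":255},{"x":0,"y":0,"z":-30,"rx":0,"ry":0,"rz":0,"fingers":255},{"x":0,"y":0,"z":-50,"rx":0,"ry":0,"rz":0,"fingers":255},{"x":0,"y":0,"z":-70,"rx":0,"ry":0,"rz":0,"fingers":255},{"x":0,"y":0,"z":-90,"rx":0,"ry":0,"rz":0,"fingers":255},{"x":0,"y":0,"z":-110,"rx":0,"ry":0,"rz":0,"fingers":255},{"x":0,"y":0,"z":-130,"rx":0,"ry":0,"rz":0,"fingers":255},{"x":0,"y":0,"z":-130,"rx":0,"ry":0,"rz":0,"fingers":255},{"x":0,"y":0,"z":-130,"rx":0,"ry":0,"rz":0,"fingers":255}]'
python3 - <<'E'
from m import *
s=bot.snapshot("scene");cv2.imwrite("pics/s3.png",cv2.resize(s["image"][90:270,80:320,::-1],None,fx=3.3,fy=3.3,interpolation=cv2.INTER_CUBIC))
# carrier from scene1/top1
T1=pickle.load(open("top1.pkl","rb"));S1=pickle.load(open("scene1.pkl","rb"))
for nm,s,roi in(("T",T1,(340,190,385,248)),("S",S1,(310,152,368,198))):
    for a,p in blobs(s,roi,0,75,amin=2): print(nm,round(a,1),p.mean(0).round(1),p.min(0).round(1),p.max(0).round(1))
    h=cv2.cvtColor(s["image"],cv2.COLOR_RGB2HSV)
    print(h[216,363] if nm=="T" else h[173,338])
    x0,y0,x1,y1=roi;m=cv2.inRange(cv2.resize(h[y0:y1,x0:x1],None,fx=6,fy=6,interpolation=cv2.INTER_LINEAR),(14,25,90),(30,90,215))
    m=cv2.morphologyEx(m,cv2.MORPH_OPEN,np.ones((7,7)))
    cs,_=cv2.findContours(m,cv2.RETR_EXTERNAL,cv2.CHAIN_APPROX_NONE);k=max(cs,key=cv2.contourArea)
    (cx,cy),ax,an=cv2.fitEllipse(cv2.convexHull(k)); px=np.array([(cx+.5)/6-.5+x0,(cy+.5)/6-.5+y0]);print("dish",px,np.array(ax)/6,onz(s,px,.025))
E
```

```text
time_s: 5.65
tool_pos: [0.5091, 0.2539, 0.1719]
ee_rot: [[0.854, -0.149, 0.499], [-0.127, -0.989, -0.077], [0.505, 0.002, -0.863]]
force: [-0.1, 0.0, -1.5]
gripper_width: 0.0138
T 21.7 [364.  233.5] [358.8 232.2] [369.1 234.9]
T 8.0 [352.5 228.2] [351.2 226.1] [353.6 229.9]
T 14.1 [374.7 227.8] [372.2 225.9] [376.8 229.9]
T 5.4 [365.  204.6] [360.6 204.2] [369.4 205.1]
T 15.2 [373.9 204.7] [371.6 202.2] [376.6 206.9]
T 11.7 [351.4 204.8] [348.9 201.2] [353.9 207.1]
T 24.9 [362.8 198.5] [357.4 196.9] [367.8 200.1]
[ 23  32 135]
dish [362.4507 216.3031] [14.7726 15.3539] [[ 0.512  -0.2808  0.025 ]]
S 22.5 [339.9 180.3] [338.2 175.8] [341.9 185.2]
S 60.4 [353.4 176. ] [348.6 167.8] [357.9 183.6]
S 21.5 [323.7 168.2] [322.1 163.8] [325.6 172.9]
S 21.6 [338.8 160.7] [336.8 156.1] [341.4 165.2]
S 31.2 [327.8 158.7] [324.4 154.2] [331.2 162.8]
[ 17  34 205]
dish [338.5634 173.4923] [ 9.8716 15.3532] [[ 0.506  -0.2708  0.025 ]]
```

View pics/s3.png

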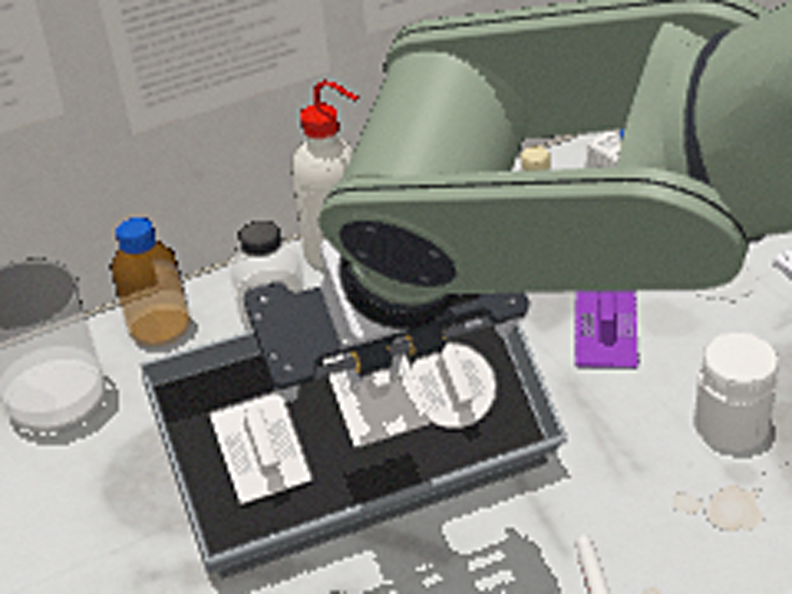

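The long cover is off the floor, and the short and round covers are still in the bin. The two dish estimates for the carrier disagree by about 10 mm because the colour mask caught only part of the dish, so I'll look closer.

Run:
```python
from m import *
T1=pickle.load(open("top1.pkl","rb"));S1=pickle.load(open("scene1.pkl","rb"))
for nm,s,(x0,y0,x1,y1),K in(("T",T1,(345,190,382,245),10.5),("S",S1,(310,150,368,198),13)):
    im=cv2.resize(s["image"][y0:y1,x0:x1,::-1],None,fx=K,fy=K,interpolation=cv2.INTER_CUBIC)
    for v in range(x0,x1,5):
        X=int((v-x0+.5)*K);cv2.line(im,(X,0),(X,6),(0,0,255),1);cv2.putText(im,str(v),(X,16),0,.35,(0,0,255),1)
    for v in range(y0,y1,5):
        Y=int((v-y0+.5)*K);cv2.line(im,(0,Y),(6,Y),(0,0,255),1);cv2.putText(im,str(v),(8,Y+4),0,.35,(0,0,255),1)
    cv2.imwrite(f"pics/car{nm}.png",im)
```

```text
(no output)
```

View pics/carT.png

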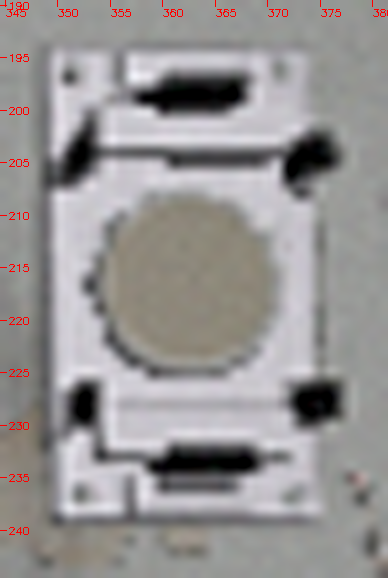

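View pics/carS.png

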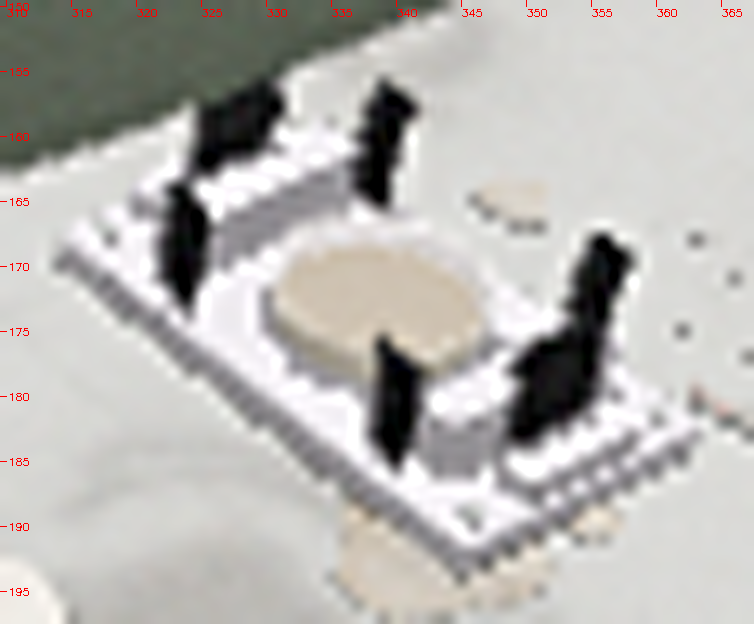

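Run:
```python
from m import *
T1=pickle.load(open("top1.pkl","rb"));S1=pickle.load(open("scene1.pkl","rb"))
b=max(blobs(T1,(340,188,388,246),168,255,amin=200),key=lambda z:z[0])
hull=b[1]; q=srt(quad(hull)); print("T base quad",q.round(2).tolist(),b[0])
print("sides at z=.008",np.linalg.norm(np.diff(np.vstack([onz(T1,q,.008),onz(T1,q[:1],.008)]),axis=0),axis=1), onz(T1,q,.008).mean(0))
# T order: (+x,+y),(+x,-y),(-x,-y),(-x,+y); scene corners readable: (+x,+y),( -x,-y),(-x,+y)
sc=np.array([[314.2,168.6],[362.3,182.3],[344.3,191.8]])
P,E=tri(T1,q[[0,2,3]],S1,sc);print(P,E, "sides",np.linalg.norm(P[0]-P[2]),np.linalg.norm(P[1]-P[2]),"centre",(P[0]+P[1])/2)
v=P[0]-P[2];w=P[2]-P[1];print("yaw",np.degrees(np.arctan2(v[1],v[0])),np.degrees(np.arctan2(-w[0],w[1])))
# dish disc by eye-read extents
P,E=tri(T1,[[362.2,216.1]],S1,[[338.0,173.3]]);print("dish",P,E)
for z in(.015,.02,.025):print(z,onz(T1,[[362.2,216.1]],z),onz(S1,[[338.0,173.3]],z))
```

```text
Traceback (most recent call last):
  File "h.py", line 36, in quad
    vx,vy,x,y=cv2.fitLine(p[m].astype(np.float32),cv2.DIST_HUBER,0,.01,.01)[:,0]; ln.append(np.cross([x,y,1],[x+vx,y+vy,1]))
              ~~~~~~~~~~~^^^^^^^^^^^^^^^^^^^^^^^^^^^^^^^^^^^^^^^^^^^^^^^^^^
cv2.error: OpenCV(4.12.0) /io/opencv/modules/imgproc/src/linefit.cpp:50: error: (-215:Assertion failed) count > 0 in function 'fitLine2D_wods'
```

Run:
```python
from m import *
T1=pickle.load(open("top1.pkl","rb"));S1=pickle.load(open("scene1.pkl","rb"))
b=blobs(T1,(340,188,388,246),172,255,amin=60); print([(round(a),p.min(0).round(1),p.max(0).round(1)) for a,p in b])
p=np.vstack([k[1] for k in b])
def ln(sel): 
    vx,vy,x,y=cv2.fitLine(sel.astype(np.float32),cv2.DIST_HUBER,0,.01,.01)[:,0];return np.cross([x,y,1],[x+vx,y+vy,1])
L=[];R=[];U=[];D=[]
for r in np.arange(196,238,.4):
    k=p[abs(p[:,1]-r)<.2]
    if len(k): L.append(k[k[:,0].argmin()]);R.append(k[k[:,0].argmax()])
for c in np.arange(352,372,.4):
    k=p[abs(p[:,0]-c)<.2]
    if len(k): U.append(k[k[:,1].argmin()]);D.append(k[k[:,1].argmax()])
def clean(a,i):
    a=np.array(a)
    for _ in range(4):
        f=np.polyfit(a[:,1-i],a[:,i],1);r=a[:,i]-np.polyval(f,a[:,1-i]);a=a[abs(r)<max(.4,1.5*abs(r).mean())]
    print(len(a),"slope deg",np.degrees(np.arctan(f[0])).round(2),"rms",r.std().round(2));return ln(a)
L,R,U,D=clean(L,0),clean(R,0),clean(U,1),clean(D,1)
q=np.array([(lambda k:k[:2]/k[2])(np.cross(a,c)) for a,c in((L,U),(R,U),(R,D),(L,D))]);print(q.round(2).tolist())
w=onz(T1,q,.01);print(w,np.linalg.norm(w-np.roll(w,-1,0),axis=1),w.mean(0))
sc=np.array([[314.2,168.6],[362.3,182.3],[344.3,191.8]])
P,E=tri(T1,q[[0,2,3]],S1,sc);print(P,E,"sides",np.linalg.norm(P[0]-P[2]),np.linalg.norm(P[1]-P[2]),"centre",(P[0]+P[1])/2)
v=P[0]-P[2];u=P[2]-P[1];print("yaw",np.degrees(np.arctan2(v[1],v[0])),np.degrees(np.arctan2(-u[0],u[1])))
P,E=tri(T1,[[362.2,216.1]],S1,[[338.0,173.3]]);print("dish",P,E)
```

```text
[(656, array([349.6, 204.8]), array([375.2, 238.6])), (131, array([349.6, 194.4]), array([374.4, 204.2]))]
86 slope deg 1.13 rms 0.09
65 slope deg 1.4 rms 0.17
43 slope deg 0.19 rms 0.07
36 slope deg 1.69 rms 0.17
[[349.45, 194.58], [373.51, 194.58], [374.47, 238.22], [350.26, 237.66]]
[[ 0.5848 -0.2423  0.01  ]
 [ 0.5858 -0.322   0.01  ]
 [ 0.4417 -0.3227  0.01  ]
 [ 0.4425 -0.2434  0.01  ]] [0.0797 0.1441 0.0793 0.1423] [ 0.5137 -0.2826  0.01  ]
[[ 0.5869 -0.2421  0.0039]
 [ 0.4428 -0.3223  0.0079]
 [ 0.4438 -0.2434  0.0044]] [0.004  0.0027 0.0033] sides 0.14309255384092526 0.07901833011092746 centre [ 0.5149 -0.2822  0.0059]
yaw 0.5183296570341293 -0.7602308678920638
dish [[ 0.5147 -0.2811  0.0152]] [0.0034]
```

Run:
```python
from m import *
R,C=toolR(0.3,0)
print(go(np.array([.514,-.282,.22]),R), bot.get_state()["joints"].round(1))
```

```text
(array([ 97.3, 528.8,   1.8]), array([  2.52, -30.19,  -8.62])) [ 28.3   0.1 111.5 -24.9  46.2 140.7]
```

```bash
python3 -m pendant '[{"x":10,"y":0,"z":-17,"rx":0,"ry":0,"rz":0,"fingers":255},{"x":25,"y":5,"z":-43,"rx":0,"ry":0,"rz":0,"fingers":255},{"x":27,"y":20,"z":-42,"rx":0,"ry":-2,"rz":-0.5,"fingers":255},{"x":30,"y":45,"z":-39,"rx":0.3,"ry":-4,"rz":-1,"fingers":255},{"x":36,"y":80,"z":-36,"rx":0.6,"ry":-7,"rz":-2,"fingers":255},{"x":41,"y":120,"z":-33,"rx":0.8,"ry":-10,"rz":-3,"fingers":255},{"x":47,"y":160,"z":-29,"rx":1,"ry":-13,"rz":-4,"fingers":255},{"x":52,"y":200,"z":-26,"rx":1.3,"ry":-16,"rz":-5,"fingers":255},{"x":58,"y":240,"z":-23,"rx":1.6,"ry":-19,"rz":-6,"fingers":255},{"x":63,"y":280,"z":-19,"rx":1.8,"ry":-22,"rz":-7,"fingers":255},{"x":69,"y":320,"z":-16,"rx":2,"ry":-25,"rz":-7.5,"fingers":255},{"x":74,"y":360,"z":-12,"rx":2.3,"ry":-28,"rz":-8,"fingers":255},{"x":80,"y":400,"z":-9,"rx":2.5,"ry":-30.2,"rz":-8.6,"fingers":255},{"x":85,"y":440,"z":-6,"rx":2.5,"ry":-30.2,"rz":-8.6,"fingers":255},{"x":90,"y":475,"z":-3,"rx":2.5,"ry":-30.2,"rz":-8.6,"fingers":255},{"x":94,"y":505,"z":0,"rx":2.5,"ry":-30.2,"rz":-8.6,"fingers":255},{"x":97,"y":522,"z":1,"rx":2.5,"ry":-30.2,"rz":-8.6,"fingers":255},{"x":97,"y":529,"z":2,"rx":2.5,"ry":-30.2,"rz":-8.6,"fingers":255},{"x":97,"y":529,"z":2,"rx":2.5,"ry":-30.2,"rz":-8.6,"fingers":255},{"x":97,"y":529,"z":2,"rx":2.5,"ry":-30.2,"rz":-8.6,"fingers":255}]'
python3 - <<'E'
from m import *
R,C=toolR(0.3,0)
s=bot.snapshot("scene");cv2.imwrite("pics/s4.png",cv2.resize(s["image"][:,:,::-1],(800,600)))
print(go(np.array([.514,-.282,.095]),R), bot.get_state()["joints"].round(1))
E
```

```text
time_s: 7.7
tool_pos: [0.5141, -0.2807, 0.2197]
ee_rot: [[1.0, 0.006, -0.0], [0.006, -1.0, 0.001], [-0.0, -0.001, -1.0]]
force: [0.6, -0.5, -2.1]
gripper_width: 0.0137
(array([ -0.3,   1.6, 124.9]), array([-0.05, -0.01,  0.06])) [-37.1  12.5  85.8   0.   81.7  52.5]
```

View pics/s4.png

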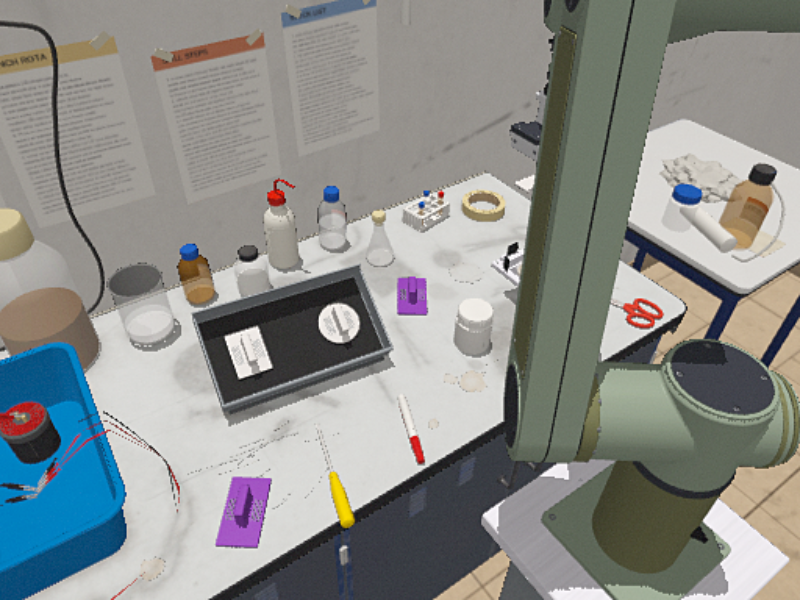

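The scene view shows the bin with only the short and round covers left, and the jar and flask untouched. The arm hides the carrier in this view, so I'll lower to a hover and check from the top camera.

```bash
python3 -m pendant '[{"x":-0.3,"y":1.5,"z":20,"rx":0,"ry":0,"rz":0,"fingers":255},{"x":-0.3,"y":1.5,"z":50,"rx":0,"ry":0,"rz":0,"fingers":255},{"x":-0.3,"y":1.5,"z":80,"rx":0,"ry":0,"rz":0,"fingers":255},{"x":-0.3,"y":1.5,"z":110,"rx":0,"ry":0,"rz":0,"fingers":255},{"x":-0.3,"y":1.5,"z":130,"rx":0,"ry":0,"rz":0,"fingers":255},{"x":-0.3,"y":1.5,"z":135,"rx":0,"ry":0,"rz":0,"fingers":255},{"x":-0.3,"y":1.5,"z":135,"rx":0,"ry":0,"rz":0,"fingers":255},{"x":-0.3,"y":1.5,"z":135,"rx":0,"ry":0,"rz":0,"fingers":255}]'
python3 - <<'E'
from m import *
ims=[]
for n,(x0,y0,x1,y1),K in(("scene",(295,130,425,230),4),("top",(325,180,400,255),7.8)):
    s=bot.snapshot(n);pickle.dump(s,open(n+"5.pkl","wb"))
    im=cv2.resize(s["image"][y0:y1,x0:x1,::-1],None,fx=K,fy=K,interpolation=cv2.INTER_CUBIC)
    for v in range(x0,x1,5):
        X=int((v-x0+.5)*K);cv2.line(im,(X,0),(X,6),(0,0,255),1);(v%10==0) and cv2.putText(im,str(v),(X,16),0,.35,(0,0,255),1)
    for v in range(y0,y1,5):
        Y=int((v-y0+.5)*K);cv2.line(im,(0,Y),(6,Y),(0,0,255),1);cv2.putText(im,str(v),(8,Y+4),0,.35,(0,0,255),1)
    cv2.imwrite(f"pics/{n}5.png",im)
E
```

```text
time_s: 8.55
tool_pos: [0.5151, -0.2836, 0.0867]
ee_rot: [[1.0, 0.006, 0.003], [0.006, -1.0, -0.002], [0.003, 0.002, -1.0]]
force: [-0.9, -0.3, -0.7]
gripper_width: 0.0139
```

View pics/scene5.png

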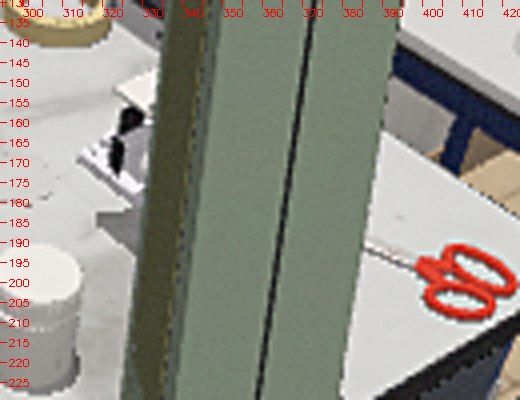

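View pics/top5.png

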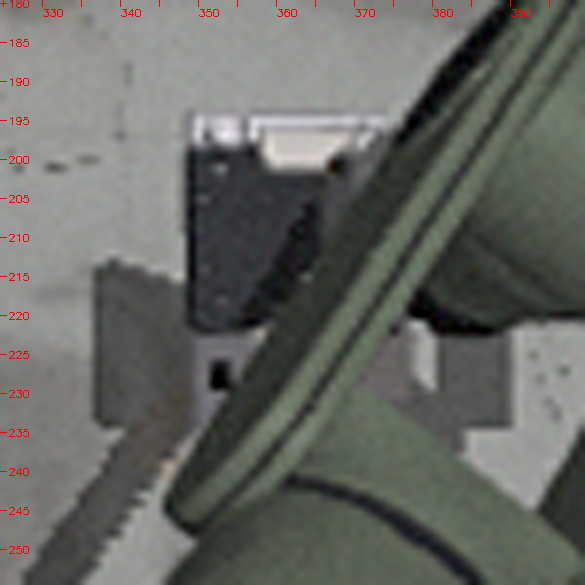

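Run:
```python
from m import *
st=bot.get_state();R=st["ee_rot"];p=st["tool_pos"];print(p)
c=p+R[:,2]*.004  # plate top centre (tool z down)
pl=np.array([[.055,-.03,0],[.055,.03,0],[-.055,.03,0],[-.055,-.03,0]])
s=pickle.load(open("top5.pkl","rb"));q=proj(s,c+pl@R.T);print("plate top",q)
ctr=np.array([.5142,-.282])
bs=np.array([[.075,.042],[.075,-.042],[-.075,-.042],[-.075,.042]])+ctr
hk=np.array([[.063,.013],[.063,-.013],[-.063,-.013],[-.063,.013]])+ctr
x0,y0,x1,y1=335,185,385,245;K=9.8
def dr(im,P,col): cv2.polylines(im,[((proj(s,P)-[x0,y0]+.5)*K).astype(np.int32)],True,col,1)
out=[]
for f in("top5.pkl","top1.pkl"):
    s=pickle.load(open(f,"rb"))
    im=cv2.resize(s["image"][y0:y1,x0:x1,::-1],None,fx=K,fy=K,interpolation=cv2.INTER_CUBIC)
    if f=="top5.pkl":dr(im,c+pl@R.T,(0,200,0))
    dr(im,np.c_[bs,np.full(4,.010)],(0,0,255)); dr(im,np.c_[hk,np.full(4,.053)],(255,0,0))
    for sx in(1,-1):
        for sy in(1,-1):
            cc=ctr+np.array([sx*.038,sy*.034]);dr(im,np.array([[*cc+d,.046] for d in([.004,.002],[.004,-.002],[-.004,-.002],[-.004,.002])]),(255,0,255))
    a=np.linspace(0,6.28,40);dr(im,np.c_[ctr[0]+.03*np.cos(a),ctr[1]+.03*np.sin(a),np.full(40,.025)],(0,160,255))
    out.append(im[:,:399])
cv2.imwrite("pics/cmp5.png",np.hstack(out))
```

```text
[ 0.5153 -0.2841  0.0871]
plate top [[357.9749 196.4042]
 [377.0246 196.5531]
 [377.8122 231.5109]
 [358.5974 231.3535]]
```

View pics/cmp5.png

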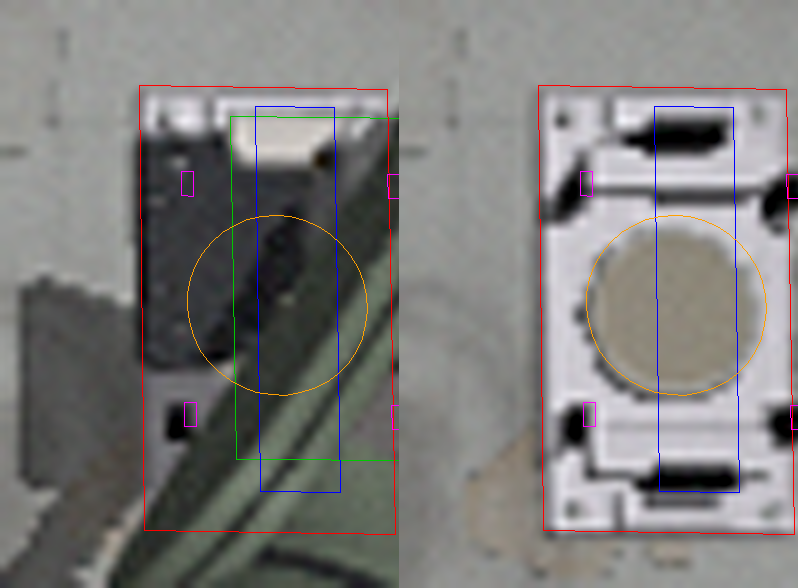

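Run:
```python
from m import *
s=pickle.load(open("top5.pkl","rb"));im=s["image"].astype(int)
print("R-B and gray rows 195..201, cols 350..372")
for r in range(193,203): print(r,im[r,350:373].sum(1)//3)
print((im[198,350:373,0]-im[198,350:373,2]))
s=pickle.load(open("top1.pkl","rb"));im=s["image"].astype(int)
print("base col profile row 222");print(im[222,344:380].sum(1)//3)
print(im[213,344:380].sum(1)//3)
print("rows, col 356 & 370");print(im[189:200,370].sum(1)//3,im[233:244,370].sum(1)//3,im[189:200,354].sum(1)//3,im[233:244,354].sum(1)//3)
```

```text
R-B and gray rows 195..201, cols 350..372
193 [153 152 156 159 154 160 158 153 158 153 152 156 158 154 152 155 157 151
 154 153 149 156 154]
194 [159 154 153 155 154 153 153 142 139 142 145 141 143 140 142 139 141 140
 142 153 156 153 151]
195 [206 174 187 204 205 176 135 211 207 207 206 203 204 202 200 201 203 196
 190 204 190 166 192]
196 [206 144 178 201 215 177 124 207 157 177 170 169 173 166 170 164 150 146
 146 154 141 120 153]
197 [203  92 161 226 225 192 137 212 146 197 189 189 187 190 187 189 187 188
 189 181 148 176 174]
198 [147 113  97 133 155 137  89  93 127 207 194 191 191 190 195 193 193 201
 197 158 146 186 104]
199 [ 69  65  48  51  65  64  45  32 123 214 199 193 194 196 195 198 202 191
 122 109 114 114  89]
200 [ 49  42  40  36  48  52  54  44  82 167 210 202 205 201 202 205 185  80
  43  62  85  90  86]
201 [ 57  55  84 115  57  52  56  48  66 110 150 142 137 140 146 144 125  23
  19  53  82 100  99]
202 [58 54 64 80 52 57 55 59 53 58 65 68 68 70 63 61 61 68 47 60 88 97 79]
[-7 -3 -2 -3 -3 -5 -3 -3  8 11 11  5  7  7  9 10 10  8  9  6 -1  0 -3]
base col profile row 222
[128 132 132 130 109 100 187 210 204 204 180  82 114 153 146 132 131 131
 132 134 135 133 132 131 133 155 189 199 196 201 181 110 154 151 147 153]
[144 147 142 147 126 120 206 207 203 199 176 126 133 133 135 132 134 136
 128 134 134 130 130 134 133 131 147 187 183 201 182 116 154 153 155 154]
rows, col 356 & 370
[152 147 152 150 150 146 180 185 188 193 193] [114 164 202 200 195 207 121 143 151 150 155] [152 152 149 152 151 151 201 207 206 209 192] [ 63 189 207 202 188 216 110 134 138 135 140]
```

Run:
```python
from m import *
s=pickle.load(open("top1.pkl","rb"))
print("base ctr z.006/.010",onz(s,[[362.1,216.5]],.006),onz(s,[[362.1,216.5]],.010))
print("far outer top",onz(s,[[362.8,196.9]],.053),"near outer",onz(s,[[364,234.9]],.008),onz(s,[[364,234.9]],.02),"near inner edge",onz(s,[[364,232.2]],.053),onz(s,[[364,232.2]],.0375),"far inner",onz(s,[[362.8,200.1]],.0375),onz(s,[[362.8,200.1]],.030))
print("hook right ends z.053",onz(s,[[369.1,233],[367.8,198.5]],.053),"left ends low z.0375",onz(s,[[358.8,233],[357.4,198.5]],.0375),onz(s,[[358.8,233],[357.4,198.5]],.02))
for z in(.02,.025):print("dish",onz(s,[[362.2,216.1]],z))
im=s["image"].astype(int)
print(im[216,350:376].sum(1)//3); print(im[204:230,362].sum(1)//3); print(im[233,354:374].sum(1)//3,im[198,354:374].sum(1)//3)
```

```text
base ctr z.006/.010 [[ 0.5128 -0.2841  0.006 ]] [[ 0.5125 -0.2832  0.01  ]]
far outer top [[ 0.5724 -0.2762  0.053 ]] near outer [[ 0.4522 -0.289   0.008 ]] [[ 0.4517 -0.2862  0.02  ]] near inner edge [[ 0.4591 -0.2784  0.053 ]] [[ 0.4597 -0.2821  0.0375]] far inner [[ 0.5638 -0.2798  0.0375]] [[ 0.5647 -0.2815  0.03  ]]
hook right ends z.053 [[ 0.4567 -0.2946  0.053 ]
 [ 0.5675 -0.2922  0.053 ]] left ends low z.0375 [[ 0.4569 -0.2653  0.0375]
 [ 0.5688 -0.2623  0.0375]] [[ 0.4577 -0.2693  0.02  ]
 [ 0.5709 -0.2662  0.02  ]]
dish [[ 0.5131 -0.2812  0.02  ]]
dish [[ 0.5127 -0.28    0.025 ]]
[196 210 187 106 115 149 134 133 133 137 132 135 137 128 136 135 131 133
 134 132 132 151 192 200 187 139]
[100  70 194 197 153 128 130 134 132 128 134 131 137 133 135 132 132 132
 132 131 150 120 193 204 173 195]
[ 63  95 107 104 110 118  91   8  17  15  23  16  17  18   8  74 114 101
 135 201] [209 191 147 137 110  86  28  10   4   0   4  17   5   0 112 204 193 188
 188 182]
```

The held cover's far-left corner is at (358.0,196.4) in the top image, exactly where the arm's own pose predicts it. So only the carrier centre needs refining. Dish, base and hooks agree on about (0.513, -0.2825). I'll shift there and lower in stages, watching the force.

```bash
python3 -m pendant '[{"x":-2.5,"y":-1.6,"z":5,"rx":0,"ry":0,"rz":0,"fingers":255},{"x":-2.5,"y":-1.6,"z":12,"rx":0,"ry":0,"rz":0,"fingers":255},{"x":-2.5,"y":-1.6,"z":20,"rx":0,"ry":0,"rz":0,"fingers":255},{"x":-2.5,"y":-1.6,"z":26,"rx":0,"ry":0,"rz":0,"fingers":255},{"x":-2.5,"y":-1.6,"z":29,"rx":0,"ry":0,"rz":0,"fingers":255},{"x":-2.5,"y":-1.6,"z":29,"rx":0,"ry":0,"rz":0,"fingers":255},{"x":-2.5,"y":-1.6,"z":29,"rx":0,"ry":0,"rz":0,"fingers":255}]'; python3 -m pendant '[{"x":0,"y":0,"z":1.5,"rx":0,"ry":0,"rz":0,"fingers":255},{"x":0,"y":0,"z":3,"rx":0,"ry":0,"rz":0,"fingers":255},{"x":0,"y":0,"z":3,"rx":0,"ry":0,"rz":0,"fingers":255},{"x":0,"y":0,"z":3,"rx":0,"ry":0,"rz":0,"fingers":255}]'; python3 -c "
from workcell import bot
s=bot.get_state();print(s['tool_pos'],s['force'],s['ft_torque'])"
```

```text
time_s: 9.35
tool_pos: [0.5115, -0.2819, 0.056]
ee_rot: [[1.0, 0.005, 0.0], [0.005, -1.0, 0.0], [0.0, -0.0, -1.0]]
force: [0.3, -0.1, -1.6]
gripper_width: 0.0132
time_s: 9.75
tool_pos: [0.5116, -0.282, 0.0533]
ee_rot: [[1.0, 0.005, 0.001], [0.005, -1.0, -0.0], [0.001, 0.0, -1.0]]
force: [-0.3, -0.7, -0.3]
gripper_width: 0.0136
[ 0.51157202 -0.2820422   0.05327978] [-0.31679257 -0.71047567 -0.32355957] [-0.09226669  0.08090778 -0.01442956]
```

```bash
python3 -m pendant '[{"x":1,"y":0.3,"z":1,"rx":0,"ry":0,"rz":0,"fingers":255},{"x":1,"y":0.3,"z":2,"rx":0,"ry":0,"rz":0,"fingers":255},{"x":1,"y":0.3,"z":2,"rx":0,"ry":0,"rz":0,"fingers":255},{"x":1,"y":0.3,"z":2,"rx":0,"ry":0,"rz":0,"fingers":255}]'; python3 -c "
from workcell import bot
s=bot.get_state();print(s['tool_pos'],s['force'],s['ft_torque'])"; python3 -m pendant '[{"x":0,"y":0,"z":1,"rx":0,"ry":0,"rz":0,"fingers":255},{"x":0,"y":0,"z":2,"rx":0,"ry":0,"rz":0,"fingers":255},{"x":0,"y":0,"z":2,"rx":0,"ry":0,"rz":0,"fingers":255},{"x":0,"y":0,"z":2,"rx":0,"ry":0,"rz":0,"fingers":255}]'; python3 -c "
from workcell import bot
s=bot.get_state();print(s['tool_pos'],s['force'],s['ft_torque'])"
```

```text
time_s: 10.15
tool_pos: [0.5125, -0.2824, 0.0514]
ee_rot: [[1.0, 0.005, 0.001], [0.005, -1.0, -0.0], [0.001, 0.0, -1.0]]
force: [-1.9, -0.3, 2.2]
gripper_width: 0.0137
[ 0.51248799 -0.28235816  0.05139144] [-1.86060067 -0.32893803  2.1771662 ] [0.00117361 0.25896247 0.01416236]
time_s: 10.55
tool_pos: [0.5127, -0.2825, 0.0495]
ee_rot: [[1.0, 0.005, 0.001], [0.005, -1.0, -0.001], [0.001, 0.001, -1.0]]
force: [-2.0, -1.0, 4.5]
gripper_width: 0.0137
[ 0.51265213 -0.28247883  0.04945598] [-2.04168907 -1.03076748  4.47392642] [-0.11972442  0.41024802 -0.01850447]
```

Vertical force is building as the hooks engage, and fx of -2 says the far hook is bearing slightly more. I'll ease back 0.7 mm in x and press on.

```bash
python3 -m pendant '[{"x":-0.7,"y":0,"z":1,"rx":0,"ry":0,"rz":0,"fingers":255},{"x":-0.7,"y":0,"z":2,"rx":0,"ry":0,"rz":0,"fingers":255},{"x":-0.7,"y":0,"z":3,"rx":0,"ry":0,"rz":0,"fingers":255},{"x":-0.7,"y":0,"z":3,"rx":0,"ry":0,"rz":0,"fingers":255}]' 55; python3 -c "
from workcell import bot
s=bot.get_state();print(s['tool_pos'],s['force'],s['ft_torque'])"; python3 -m pendant '[{"x":0,"y":0,"z":1,"rx":0,"ry":0,"rz":0,"fingers":255},{"x":0,"y":0,"z":2,"rx":0,"ry":0,"rz":0,"fingers":255},{"x":0,"y":0,"z":2,"rx":0,"ry":0,"rz":0,"fingers":255},{"x":0,"y":0,"z":2,"rx":0,"ry":0,"rz":0,"fingers":255}]'; python3 -c "
from workcell import bot
s=bot.get_state();print(s['tool_pos'],s['force'],s['ft_torque'])"
```

```text
time_s: 10.95
tool_pos: [0.5118, -0.2821, 0.0456]
ee_rot: [[1.0, 0.005, 0.001], [0.005, -1.0, 0.0], [0.001, -0.0, -1.0]]
force: [0.0, -0.7, 1.5]
gripper_width: 0.0137
[ 0.51179637 -0.28211135  0.04560373] [ 0.01219148 -0.67747373  1.53409653] [-0.12153922  0.03289265  0.09418327]
time_s: 11.35
tool_pos: [0.5116, -0.2818, 0.0436]
ee_rot: [[1.0, 0.005, 0.0], [0.005, -1.0, 0.001], [0.0, -0.001, -1.0]]
force: [-0.6, -1.1, -1.9]
gripper_width: 0.0137
[ 0.51159429 -0.2818492   0.04358411] [-0.59350874 -1.07653932 -1.85083885] [-0.06443808 -0.02777354  0.08923921]
```

```bash
python3 -m pendant '[{"x":0,"y":0,"z":1,"rx":0,"ry":0,"rz":0,"fingers":255},{"x":0,"y":0,"z":2,"rx":0,"ry":0,"rz":0,"fingers":255},{"x":0,"y":0,"z":2,"rx":0,"ry":0,"rz":0,"fingers":255},{"x":0,"y":0,"z":2,"rx":0,"ry":0,"rz":0,"fingers":255}]'; python3 -m pendant '[{"x":0,"y":0,"z":1,"rx":0,"ry":0,"rz":0,"fingers":255},{"x":0,"y":0,"z":1.5,"rx":0,"ry":0,"rz":0,"fingers":255},{"x":0,"y":0,"z":1.5,"rx":0,"ry":0,"rz":0,"fingers":255},{"x":0,"y":0,"z":1.5,"rx":0,"ry":0,"rz":0,"fingers":255}]'; python3 -c "
from workcell import bot
s=bot.get_state();print(s['tool_pos'],s['force'],s['ft_torque'])"
```

```text
time_s: 11.75
tool_pos: [0.5117, -0.282, 0.042]
ee_rot: [[1.0, 0.005, 0.0], [0.005, -1.0, 0.0], [0.0, -0.0, -1.0]]
force: [-1.0, 0.0, 1.0]
gripper_width: 0.0135
time_s: 12.15
tool_pos: [0.5115, -0.2821, 0.0404]
ee_rot: [[1.0, 0.005, -0.0], [0.005, -1.0, 0.0], [-0.0, -0.0, -1.0]]
force: [-0.6, 1.0, -1.3]
gripper_width: 0.0135
[ 0.51151698 -0.28205577  0.04039084] [-0.60552247  1.03747178 -1.2997828 ] [0.07242055 0.00059078 0.00591968]
```

```bash
python3 -m pendant '[{"x":0,"y":0,"z":0.7,"rx":0,"ry":0,"rz":0,"fingers":255},{"x":0,"y":0,"z":1.5,"rx":0,"ry":0,"rz":0,"fingers":255},{"x":0,"y":0,"z":1.5,"rx":0,"ry":0,"rz":0,"fingers":255},{"x":0,"y":0,"z":1.5,"rx":0,"ry":0,"rz":0,"fingers":255}]'; python3 -c "
from workcell import bot
s=bot.get_state();print(s['tool_pos'],s['force'],s['ft_torque'])"
python3 - <<'E'
from m import *
for n,(x0,y0,x1,y1),K in(("scene",(295,130,425,230),6),("top",(325,180,400,255),7.8)):
    s=bot.snapshot(n);pickle.dump(s,open(n+"6.pkl","wb"))
    cv2.imwrite(f"pics/{n}6.png",cv2.resize(s["image"][y0:y1,x0:x1,::-1],None,fx=K,fy=K,interpolation=cv2.INTER_CUBIC))
E
```

```text
time_s: 12.55
tool_pos: [0.5118, -0.2823, 0.0394]
ee_rot: [[1.0, 0.005, 0.001], [0.005, -1.0, -0.0], [0.001, 0.0, -1.0]]
force: [-0.9, 0.4, 1.2]
gripper_width: 0.0137
[ 0.51184588 -0.28226832  0.03944405] [-0.90355697  0.37820805  1.23104865] [ 0.02691596  0.11050837 -0.00060786]
```

View pics/top6.png

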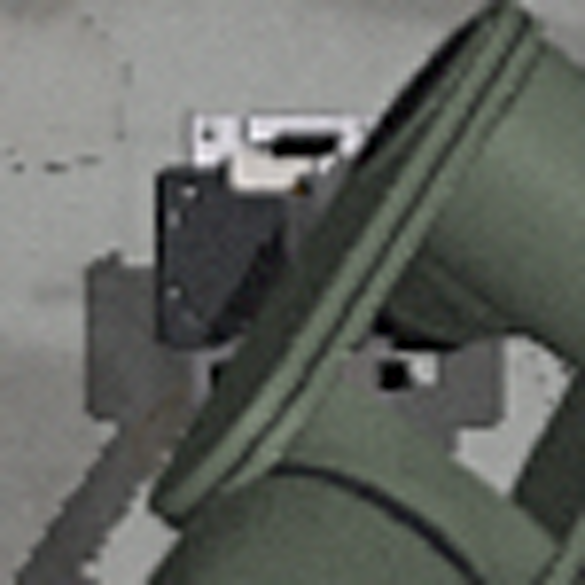

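View pics/scene6.png

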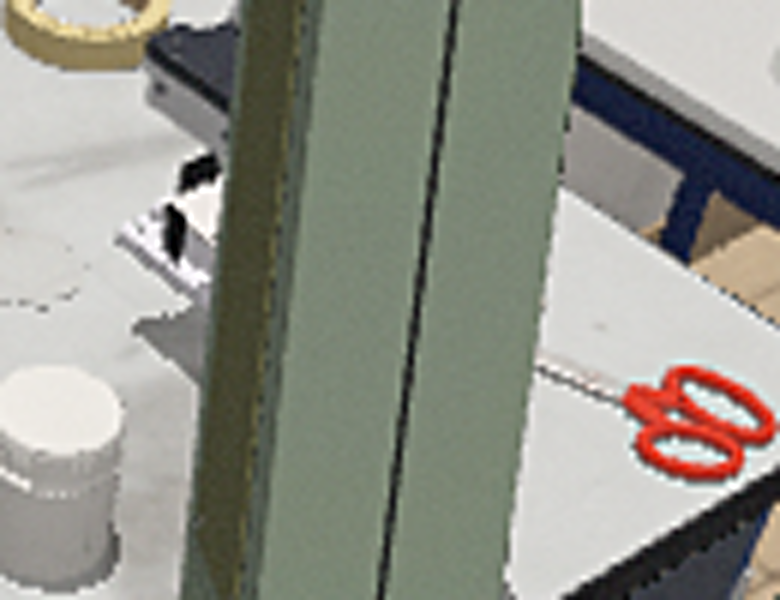

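The cover is between the posts, with the far hook's head visible beyond its end at top-crop (305,143). Force is only just starting to rise, so I'll keep pressing.

```bash
python3 -m pendant '[{"x":0,"y":0,"z":0.7,"rx":0,"ry":0,"rz":0,"fingers":255},{"x":0,"y":0,"z":1.3,"rx":0,"ry":0,"rz":0,"fingers":255},{"x":0,"y":0,"z":1.3,"rx":0,"ry":0,"rz":0,"fingers":255},{"x":0,"y":0,"z":1.3,"rx":0,"ry":0,"rz":0,"fingers":255}]'; python3 -c "
from workcell import bot
s=bot.get_state();print(s['tool_pos'],s['force'],s['ft_torque'])";  python3 -m pendant '[{"x":0,"y":0,"z":0.7,"rx":0,"ry":0,"rz":0,"fingers":255},{"x":0,"y":0,"z":1.3,"rx":0,"ry":0,"rz":0,"fingers":255},{"x":0,"y":0,"z":1.3,"rx":0,"ry":0,"rz":0,"fingers":255},{"x":0,"y":0,"z":1.3,"rx":0,"ry":0,"rz":0,"fingers":255}]'; python3 -c "
from workcell import bot
s=bot.get_state();print(s['tool_pos'],s['force'],s['ft_torque'])"
```

```text
time_s: 13.05
tool_pos: [0.5118, -0.2823, 0.0392]
ee_rot: [[1.0, 0.005, 0.0], [0.005, -1.0, -0.0], [0.0, 0.0, -1.0]]
force: [-4.4, 3.1, 8.5]
gripper_width: 0.0137
[ 0.51175466 -0.2822888   0.03921909] [-4.37774292  3.13535543  8.45723111] [ 0.30304624  0.49756892 -0.00222243]
time_s: 13.45
tool_pos: [0.5118, -0.2823, 0.0392]
ee_rot: [[1.0, 0.005, 0.0], [0.005, -1.0, -0.0], [0.0, 0.0, -1.0]]
force: [-8.1, 4.6, 15.2]
gripper_width: 0.0139
[ 0.51176464 -0.28227013  0.03917492] [-8.06804768  4.64005807 15.21583782] [0.55387457 0.86000663 0.02764364]
```

It stops hard at TCP z = 0.0392, about the seated height, with 15 N on it. One more slight press, then I'll relax and open.

```bash
python3 -m pendant '[{"x":0.5,"y":0,"z":0.7,"rx":0,"ry":0,"rz":0,"fingers":255},{"x":0.8,"y":0.3,"z":1.3,"rx":0,"ry":0,"rz":0,"fingers":255},{"x":0.8,"y":0.3,"z":1.3,"rx":0,"ry":0,"rz":0,"fingers":255},{"x":0.8,"y":0.3,"z":1.3,"rx":0,"ry":0,"rz":0,"fingers":255}]'; python3 -c "
from workcell import bot
s=bot.get_state();print(s['tool_pos'],s['force'],s['ft_torque'])"; python3 -m pendant '[{"x":0,"y":0,"z":-2,"rx":0,"ry":0,"rz":0,"fingers":255},{"x":0,"y":0,"z":-3.3,"rx":0,"ry":0,"rz":0,"fingers":255},{"x":0,"y":0,"z":-3.3,"rx":0,"ry":0,"rz":0,"fingers":255},{"x":0,"y":0,"z":-3.3,"rx":0,"ry":0,"rz":0,"fingers":255}]'; python3 -c "
from workcell import bot
s=bot.get_state();print(s['tool_pos'],s['force'],s['ft_torque'])"
```

```text
time_s: 13.85
tool_pos: [0.5118, -0.2823, 0.0391]
ee_rot: [[1.0, 0.005, -0.002], [0.005, -1.0, 0.001], [-0.002, -0.001, -1.0]]
force: [-11.9, 6.7, 23.1]
gripper_width: 0.014
[ 0.51182543 -0.28226219  0.03911832] [-11.8541342    6.69971313  23.0762319 ] [1.09104513 1.64259882 0.05299157]
time_s: 14.25
tool_pos: [0.513, -0.2828, 0.0392]
ee_rot: [[1.0, 0.005, 0.001], [0.005, -1.0, -0.0], [0.001, 0.001, -1.0]]
force: [-2.4, 0.6, 6.3]
gripper_width: 0.0136
[ 0.51298136 -0.28279508  0.03918159] [-2.39668726  0.59784826  6.28690712] [0.25393295 0.15289115 0.01712871]
```

Next, a gentle upward tug to check that the hooks hold. The catches leave 1.5 mm of play.

```bash
python3 -m pendant '[{"x":0,"y":0,"z":-1.5,"rx":0,"ry":0,"rz":0,"fingers":255},{"x":0,"y":0,"z":-2.5,"rx":0,"ry":0,"rz":0,"fingers":255},{"x":0,"y":0,"z":-2.5,"rx":0,"ry":0,"rz":0,"fingers":255},{"x":0,"y":0,"z":-2.5,"rx":0,"ry":0,"rz":0,"fingers":255}]'; python3 -c "
from workcell import bot
s=bot.get_state();print(s['tool_pos'],s['force'],s['ft_torque'])";python3 -m pendant '[{"x":0,"y":0,"z":-0.6,"rx":0,"ry":0,"rz":0,"fingers":255},{"x":0,"y":0,"z":-1.2,"rx":0,"ry":0,"rz":0,"fingers":255},{"x":0,"y":0,"z":-1.2,"rx":0,"ry":0,"rz":0,"fingers":255},{"x":0,"y":0,"z":-1.2,"rx":0,"ry":0,"rz":0,"fingers":255}]'; python3 -c "
from workcell import bot
s=bot.get_state();print(s['tool_pos'],s['force'],s['ft_torque'])"
```

```text
time_s: 14.65
tool_pos: [0.5122, -0.2822, 0.0403]
ee_rot: [[1.0, 0.005, -0.0], [0.005, -1.0, 0.001], [-0.0, -0.001, -1.0]]
force: [0.3, -0.4, -1.4]
gripper_width: 0.0136
[ 0.51224057 -0.28216924  0.04034118] [ 0.30879831 -0.40990569 -1.39825239] [ 0.08314957 -0.06362508 -0.00562845]
time_s: 15.05
tool_pos: [0.5116, -0.282, 0.0408]
ee_rot: [[1.0, 0.005, -0.001], [0.005, -1.0, 0.001], [-0.001, -0.001, -1.0]]
force: [-0.7, -1.5, -10.8]
gripper_width: 0.0132
[ 0.51156906 -0.28200751  0.04084812] [ -0.67039315  -1.45702309 -10.78575914] [-0.24588183 -0.27076121  0.05144392]
```

The tug confirms it: 1.6 mm of free play, then the hooks resist with 9 N. I'll set it back on its ledges, open and retreat straight up.

```bash
python3 -m pendant '[{"x":0,"y":0,"z":1.5,"rx":0,"ry":0,"rz":0,"fingers":255},{"x":0.4,"y":0,"z":3,"rx":0,"ry":0,"rz":0,"fingers":255},{"x":0.4,"y":0,"z":3.2,"rx":0,"ry":0,"rz":0,"fingers":255},{"x":0.4,"y":0,"z":3.2,"rx":0,"ry":0,"rz":0,"fingers":255},{"x":0.4,"y":0,"z":3.2,"rx":0,"ry":0,"rz":0,"fingers":255}]'; python3 -m pendant '[{"x":0,"y":0,"z":-0.3,"rx":0,"ry":0,"rz":0,"fingers":255},{"x":0,"y":0,"z":-0.5,"rx":0,"ry":0,"rz":0,"fingers":215},{"x":0,"y":0,"z":-0.5,"rx":0,"ry":0,"rz":0,"fingers":165},{"x":0,"y":0,"z":-0.5,"rx":0,"ry":0,"rz":0,"fingers":165},{"x":0,"y":0,"z":-0.5,"rx":0,"ry":0,"rz":0,"fingers":165},{"x":0,"y":0,"z":-0.5,"rx":0,"ry":0,"rz":0,"fingers":165},{"x":0,"y":0,"z":-0.5,"rx":0,"ry":0,"rz":0,"fingers":165}]'
```

```text
time_s: 15.55
tool_pos: [0.5134, -0.2827, 0.0397]
ee_rot: [[1.0, 0.005, 0.001], [0.005, -1.0, -0.001], [0.001, 0.001, -1.0]]
force: [-1.2, 0.1, -1.1]
gripper_width: 0.0135
time_s: 16.25
tool_pos: [0.513, -0.2825, 0.0395]
ee_rot: [[1.0, 0.005, 0.001], [0.005, -1.0, 0.0], [0.001, -0.0, -1.0]]
force: [-0.4, -0.0, 0.0]
gripper_width: 0.0331
```

```bash
python3 -m pendant '[{"x":0,"y":0,"z":-5,"rx":0,"ry":0,"rz":0,"fingers":165},{"x":0,"y":0,"z":-15,"rx":0,"ry":0,"rz":0,"fingers":165},{"x":0,"y":0,"z":-35,"rx":0,"ry":0,"rz":0,"fingers":165},{"x":0,"y":0,"z":-70,"rx":0,"ry":0,"rz":0,"fingers":165},{"x":0,"y":0,"z":-110,"rx":0,"ry":0,"rz":0,"fingers":165},{"x":0,"y":0,"z":-150,"rx":0,"ry":0,"rz":0,"fingers":165},{"x":0,"y":0,"z":-190,"rx":0,"ry":0,"rz":0,"fingers":165},{"x":0,"y":-30,"z":-210,"rx":0,"ry":0,"rz":0,"fingers":165},{"x":0,"y":-70,"z":-210,"rx":0,"ry":0,"rz":0,"fingers":165},{"x":0,"y":-115,"z":-210,"rx":0,"ry":0,"rz":0,"fingers":165},{"x":0,"y":-160,"z":-210,"rx":0,"ry":0,"rz":0,"fingers":165},{"x":0,"y":-205,"z":-210,"rx":0,"ry":0,"rz":0,"fingers":165},{"x":0,"y":-250,"z":-210,"rx":0,"ry":0,"rz":0,"fingers":165},{"x":0,"y":-295,"z":-210,"rx":0,"ry":0,"rz":0,"fingers":165},{"x":0,"y":-340,"z":-210,"rx":0,"ry":0,"rz":0,"fingers":165},{"x":0,"y":-385,"z":-210,"rx":0,"ry":0,"rz":0,"fingers":165},{"x":0,"y":-420,"z":-210,"rx":0,"ry":0,"rz":0,"fingers":165},{"x":0,"y":-440,"z":-210,"rx":0,"ry":0,"rz":0,"fingers":165},{"x":0,"y":-440,"z":-210,"rx":0,"ry":0,"rz":0,"fingers":165},{"x":0,"y":-440,"z":-210,"rx":0,"ry":0,"rz":0,"fingers":165}]'
python3 - <<'E'
from m import *
for n,(x0,y0,x1,y1),K in(("scene",(300,140,380,205),9),("top",(335,185,390,245),9.8)):
    s=bot.snapshot(n);pickle.dump(s,open(n+"7.pkl","wb"))
    cv2.imwrite(f"pics/{n}7.png",cv2.resize(s["image"][y0:y1,x0:x1,::-1],None,fx=K,fy=K,interpolation=cv2.INTER_CUBIC))
    cv2.imwrite(f"pics/{n}7f.png",cv2.resize(s["image"][:,:,::-1],(800,600)))
E
```

```text
time_s: 18.25
tool_pos: [0.5107, 0.1575, 0.2502]
ee_rot: [[1.0, 0.006, 0.001], [0.006, -1.0, -0.0], [0.001, 0.0, -1.0]]
force: [0.3, -0.5, 0.9]
gripper_width: 0.033
```

View pics/scene7.png

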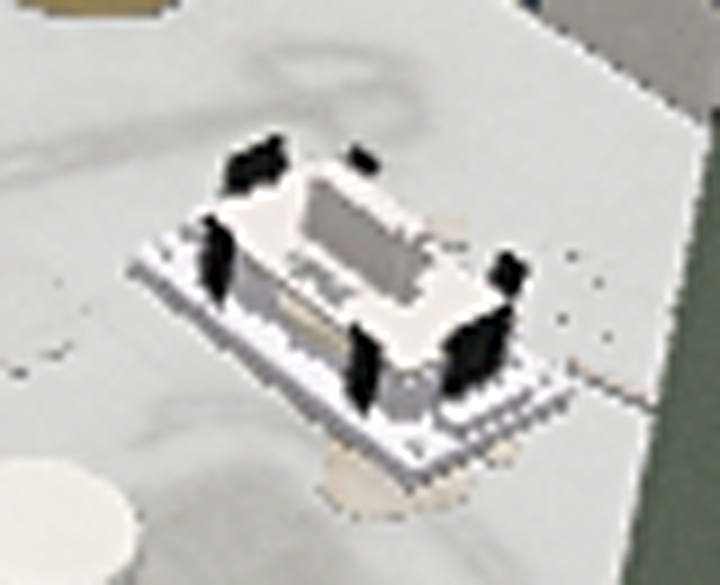

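View pics/top7.png

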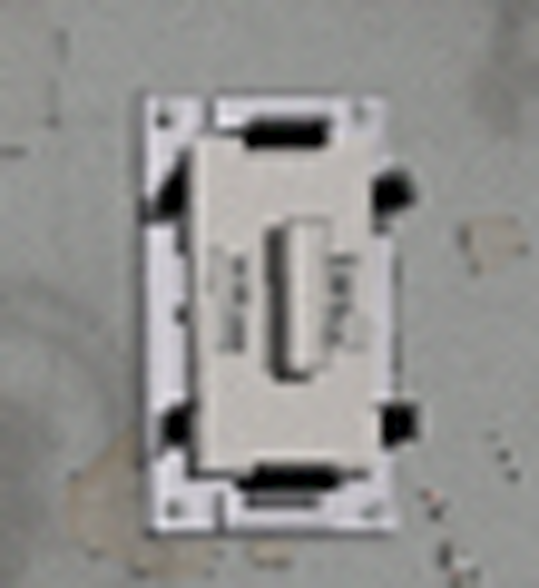

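View pics/top7f.png

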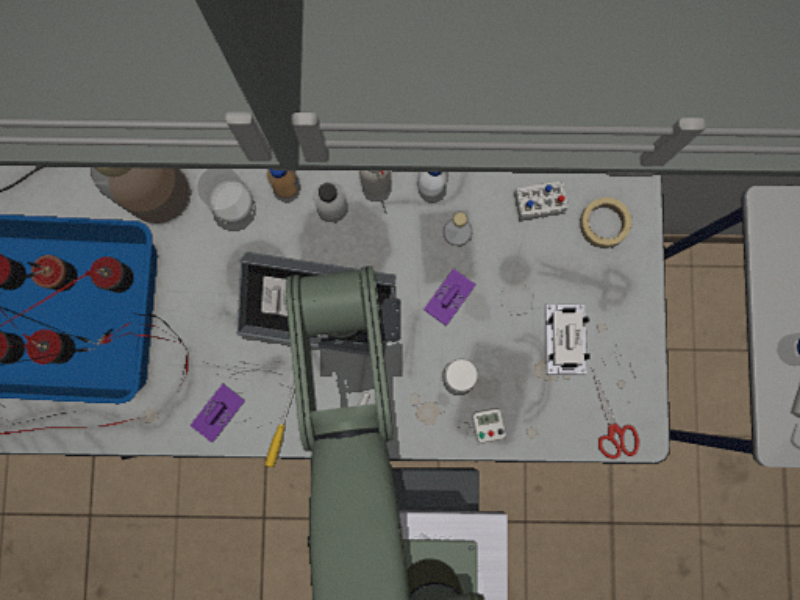

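The top crop shows the cover flat between the four posts, with both black hook heads over its ends at (287,133) and (295,478). The scene crop shows it level. The jar and flask are still at (461,376) and (458,230). Handing in.

Run:
```python
from m import *
a,b=pickle.load(open("top1.pkl","rb")),pickle.load(open("top7.pkl","rb"))
d=lambda x0,y0,x1,y1:np.abs(a["image"][y0:y1,x0:x1].astype(int)-b["image"][y0:y1,x0:x1]).mean().round(1)
print("jar diff",d(278,222,312,258),"flask diff",d(278,130,308,162),"short cover",d(166,176,183,200))
print(bot.close_job())
```

```text
jar diff 4.3 flask diff 4.0 short cover 4.8
the job is handed in; nothing more can be done
None
```

The long cover is out of the bin and snapped down over the dish in the carrier, and I handed the job in at about 18.4 s of the 51 s allowed. I took it from the middle slot by its fin, lifted it square to the sloping floor, levelled it over the carrier and pressed it down until it stopped hard.

**What the last checks showed**
- **Seating:** it stopped at the expected seat height, with up to about 23 N of measured force on it.
- **Hooks:** a gentle upward tug gave 1.6 mm of play, then the hooks held with about 9 N (1.5 mm was expected). After I let go, both camera views showed the cover flat with both hook heads over its ends.
- **Everything else:** the jar, flask and short cover look the same in the top view before and after. The arm hid the round cover in the final picture; I last saw it in place just after the lift.

**What failed or disagreed**
- **First move:** the first move call was refused because the rows lacked some keys, so nothing moved.
- **Carrier position:** the two cameras disagreed on the carrier by 3 to 10 mm at first. I went by the top view, which matched the arm's own position, and by the forces during pressing.
- **Snap:** I did not see the snap itself, because the arm blocked the view. The tug and the final pictures stand in for it.

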